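Press down a corner label on a candle dish with its ball candle in it

TASK

The paper label wrapped round one corner of the square candle dish must be pressed on with the label press, while the loose ball candle stays in the middle of the dish. Lift the dish by its handle and, keeping it level, push the side with the long end of the label (on the right as seen from the handle) squarely and centrally against the rubber pad until the sprung pad has gone back about 5 mm, and wait there for a second; then draw clear of the pad, turn the dish a quarter turn clockwise (seen from above) and push the side with the short end against the pad in the same way. Finish like that: stay there holding the dish in the air with its second side pressed on the pad, do not touch the ball and leave the other things on the bench alone.

Things in the scene. Friction and masses are not known exactly. Their poses are not given: they have to be found in the camera images.
- dish: loose square dish of cast plaster, 100 x 100 mm, 20 mm high, 0.12 to 0.18 kg, on the bench. Origin: centre of its underside; z up; x and y square to its sides. A lug handle sticks out from the (-x,-y) corner, towards the robot within 20 degrees. A kraft label goes round the opposite corner: long leg (70 mm) on the +x side (right, seen from the handle), short leg (36 mm) on the +y side (left)
- handle (a point): point to grip on the lug handle: (-71, -71, 22) mm in the dish's frame, axes as the dish. The lug is a straight bar 14 mm wide, from 4 to 30 mm above the dish's underside, running diagonally out from the corner to 123 mm from the dish's centre (about 45 mm stick out). Grip it from above across its width, firmly (35 N or more): the dish hangs out to one side
- hollow (a point): middle of the dish's round hollow, 5 mm above the underside, on the centre line; axes as the dish. The hollow is 84 mm across and 15 mm deep, a very flat cone (7 degrees) in the middle, steeper outside: accelerations under 0.8 m/s2 and tilts under 5 degrees do not roll the ball away
- long_face (a point): middle of the dish's +x side, which bears the long leg of the label: (50, 0, 10) mm in the dish's frame. Axes as the dish
- short_face (a point): middle of the dish's +y side, which bears the short leg: (0, 50, 10) mm in the dish's frame. Axes as the dish
- ball: loose ball candle of cream wax, 40 mm in diameter, 0.03 kg, lying in the middle of the dish's hollow; origin at its centre (25 mm above the dish's underside when centred)
- press: label press bolted to the bench, left or right of the dish: base plate 8 mm thick (30 to 115 mm along its x, 110 mm wide), bent steel bracket 123 mm high, and in front of it a sprung shoe with a rubber pad. Origin: on the bench, straight below the middle of the pad's face at rest; x horizontal, square to the pad, into the press (straight ahead from the robot within 15 degrees); z up
- pad_face (a point): middle of the rubber pad's front face, 100 mm above the bench; the face is flat, upright, 100 mm wide and 40 mm high; x points into the press (the direction to push), y along the face, z up. Moves back with the pad. In front of the pad the space down to the bench is free
- shoe (a joint): how far the pad is pushed back, m: 0 at rest, 0.010 at its stop. Spring: 1 N to start, about 3.5 N at 5 mm
- shell_a: small shell candle, 52 x 78 x 46 mm, standing behind and between dish and press; origin at the middle of its underside; leave alone
- seal_stamp: seal stamp with dark turned handle, 28 x 28 x 82 mm, upright at the right; origin at the middle of its underside; leave alone
- spool: wick spool, 52 mm, 36 mm high, front right; origin at its underside; leave alone
- clover_a: upright clover-shaped candle, 65 x 69 x 148 mm, at the right; origin at the middle of its underside; leave alone
Things that resemble listed ones, but are neither listed nor needed, are in the scene too. There is more than one size of the press; the job needs the larger.

How it is judged:
By the outcome, as a careful person would: the job done as asked, in the order asked, and still so for the second after the job is handed in, while the arm keeps its last pose, push and grip.
It also fails if it takes over 72 s, if anything falls off the work surface, if the arm or the gripper's body presses on something with over 40 N, if the wrist force passes 120 N, or if a joint passes its speed limit or range.

ROBOT

A 7-joint arm with a two-finger parallel gripper is mounted at the origin on a cart in front of the work surface, level with it; the furniture and walls round the work are solid. World frame = base frame: x ahead of the robot, y to its left, z up, the work surface at z = 0. Lengths are in mm, angles in degrees, forces in N, time in s.
With the tool pointing down it reaches from about 400 to 850 mm from the base axis. Payload 10.4 kg.
Tool frame: the origin (TCP) lies on the front face of the gripper's body, between the roots of the fingers; the fingertips stand 70 mm ahead of it and the grasp point (between the pads) lies 51 mm ahead of it; z points along the fingers, y is the line along which they close (so a half turn about z gives the same grasp; the last joint's range is limited). The gripper opens to 87 mm and grips with 3 to 60 N. Pads are 19 mm wide; open, the fingers measure 117 mm over their backs; the gripper's body (75 mm by 190 mm) begins 51 mm behind the grasp point.
Start: joints at [65.97, 19.034, -3.707, 83.658, 1.238, 77.344, -5.071], TCP at [241.563, -576.448, 292.276] pointing down, gripper open.
Joint ranges: [-148.97, 148.97], [-28.65, 121.19], [-84.17, 76.75], [9.2, 138.47], [-72.65, 252.65], [3.7, 117.97], [-149.18, 149.18]. Speed limits (degrees/s): [127.2, 127.2, 159.86, 159.86, 180, 180, 180].

INTERFACE

Orientations are given as a 3x3 rotation matrix whose columns are the frame's x, y, z axes.
In Python, from plant import readout, camera, camera_info, close_job gives the robot as it stands.
- The arm moves only by the tool drive_tool, never from a script. Its argument "plan" is a list of rows, each an object of numbers: "tx", "ty", "tz": the shift along the tool's x, y, z in mm; "ax", "ay", "az": the turn, a rotation vector about the tool's x, y, z in degrees; "fingers": the opening in per cent of the stroke, from 0 (shut) to 100 (fully open). A call has 1 to 20 rows; each row is the pose to reach, as a shift and turn from the pose commanded when the call began, along the tool's axes at that moment; what a row does not reach only later rows make up. A row lasts 1/12 s, in which the tool goes at most 41.7 mm and 7.16 degrees, less where a joint would pass 70% of its speed; a pose out of reach is approached as far as the arm can. A call with a gripper value outside its range is refused whole. The fingers move at their own pace and stop on an object; "newtons" is the grip in N (left out, the last holds). Time passes only in rows, so rows that repeat a pose let the fingers close. It gives the time, the measured TCP pose, the force, the opening and the grip force at its end, in the units of the state.
- readout.sense(): the state, without advancing time (a new reading comes with each control period).
- camera(name): name is "side" or "top"; returns (picture, depth): 400x640x3 uint8, red, green, blue; 400x640 float32, mm along the optical axis (not along the pixel's ray), 0 where there is no reading.
- camera_info(name): a dict with "camera_matrix" (3x3 intrinsics, pixels), "camera_from_world" (4x4, takes a point from world to camera coordinates). Camera axes: x right, y up, looking along -z (the intrinsics and any distortion apply to the point x, -y, -z); pixel columns grow to the right and rows downward; lengths in mm; the calibration is good to about 2 mm. A picture is of the moment at which its call begins. camera_info takes no time and is no camera call.
- close_job(): hands the job in; it is judged then, once.
The state is a dict: "time_s": time; "joints": joint angles; "qd": joint speeds; "tau": joint torques, N m; "eef_pos": TCP position; "orientation": TCP orientation; "force": force on the tool from outside, world axes, zero at the start; "wrist_torque": the same for the moment, N m; "opening": opening from 0.0 (shut) to 1.0 (fully open); "gripper_force": force on a finger pad.
Only numpy, scipy, OpenCV 4.12 (cv2) and the standard library are available. Lean on these libraries where they do the work, as an engineer would, in place of code of your own. Each camera call takes 0.05 s, during which the arm holds its last target. There are 200 camera calls.

## Working session

There is one attempt and no reset: what is moved stays moved. The work goes in short steps, Python scripts to look and compute and a tool call to move; the robot and the scene stay as the last step left them, time stands still between calls to the robot, and variables do not carry over. Pictures are saved under pics/ and viewed, at most 10 in all, crops included, and the job is handed in when it is done.

Besides the shell and the picture viewer there is one more tool, called as name([rows], argument=value, ...), one row to a line, values as JSON. drive_tool: Moves the arm, as the interface text tells. Its arguments: {"type":"object","properties":{"plan":{"type":"array"},"newtons":{"type":"number"}},"required":["plan"]}

```bash
mkdir -p pics; cat > h.py <<'E'
import numpy as np, cv2
from plant import readout, camera, camera_info, close_job
def snap(n,f):
    p,d=camera(n); cv2.imwrite(f'pics/{f}.png',p[:,:,::-1]); np.save(f'pics/{f}.npy',d); return p,d
def world(n,d):
    i=camera_info(n);K=np.array(i['camera_matrix']);T=np.linalg.inv(np.array(i['camera_from_world']))
    v,u=np.mgrid[:d.shape[0],:d.shape[1]]
    X=(u-K[0,2])/K[0,0]*d; Y=-(v-K[1,2])/K[1,1]*d
    return np.stack([X,Y,-d],-1)@T[:3,:3].T+T[:3,3]
E
python3 - <<'E'
from h import *
for n in('top','side'):
    i=camera_info(n);print(i); p,d=snap(n,n+'0')
s=readout.sense();print(s['eef_pos'],s['orientation'],s['time_s'],s['force'])
E
```

```text
{'camera_matrix': array([[364.97815051,   0.        , 317.02436479],
       [  0.        , 364.97815051, 196.62201674],
       [  0.        ,   0.        ,   1.        ]]), 'camera_from_world': array([[ 1.21646567e-02, -9.99921941e-01, -2.85192320e-03,
        -1.02694640e+02],
       [ 9.90511090e-01,  1.16596027e-02,  1.36937339e-01,
        -5.77229863e+02],
       [-1.36893398e-01, -4.49065728e-03,  9.90575606e-01,
        -9.08295845e+02],
       [ 0.00000000e+00,  0.00000000e+00,  0.00000000e+00,
         1.00000000e+00]])}
{'camera_matrix': array([[391.32175922,   0.        , 319.45557312],
       [  0.        , 391.32175922, 206.8856881 ],
       [  0.        ,   0.        ,   1.        ]]), 'camera_from_world': array([[-9.31525269e-01, -3.63675201e-01,  1.01109321e-03,
         5.12424860e+02],
       [ 1.81595361e-01, -4.62729768e-01,  8.67700574e-01,
        -2.35362313e+02],
       [-3.15093318e-01,  8.08468620e-01,  4.97086201e-01,
        -6.95106678e+02],
       [ 0.00000000e+00,  0.00000000e+00,  0.00000000e+00,
         1.00000000e+00]])}
[ 241.45355452 -576.19357374  291.53397683] [[ 9.22285296e-01  3.86509418e-01 -5.50583493e-04]
 [ 3.86509806e-01 -9.22284553e-01  1.17224374e-03]
 [-5.47114068e-05 -1.29394908e-03 -9.99999161e-01]] 0.1 [-0.315656    0.12664959  0.17912684]
```

View pics/top0.png

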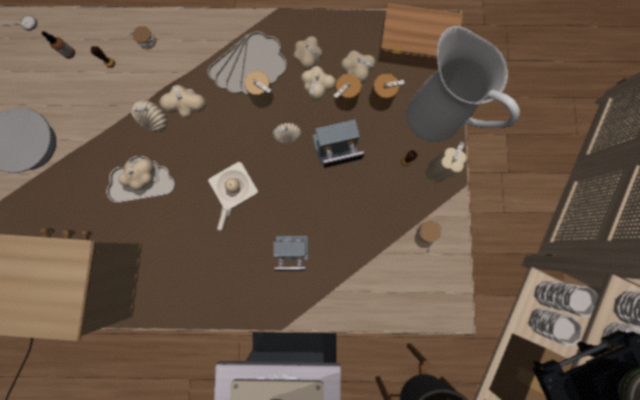

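View pics/side0.png

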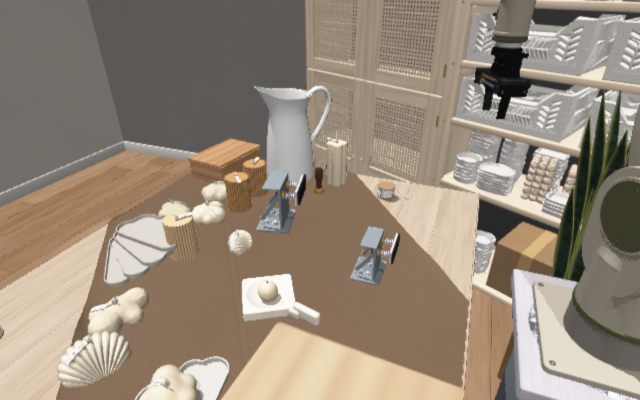

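The top view shows the dish at (233,186) with its handle pointing to (222,228). The larger press is at (338,143), with its pad's top edge at about row 157, and the smaller decoy press is at (291,250).

```bash
python3 - <<'E'
from h import *
d=np.load('pics/top0.npy');W=world('top',d);p=cv2.imread('pics/top0.png')
def rows(a):print(np.round(a,1).tolist())
z=W[...,2]
# dish
u,v=np.meshgrid(np.arange(640),np.arange(400))
box=(u>200)&(u<265)&(v>155)&(v<238)
m=(box&(p[...,0]>105)&(p[...,2]>120)).astype(np.uint8)
print('dishpix',m.sum()); 
pts=W[(m>0)&(d>0)]; print('z pct',np.percentile(pts[:,2],[5,25,50,75,95]))
i=camera_info('top');K=np.array(i['camera_matrix']);T=np.linalg.inv(np.array(i['camera_from_world']))
def ray(uv,h):
    uv=np.atleast_2d(uv).astype(float);r=np.c_[(uv[:,0]-K[0,2])/K[0,0],-(uv[:,1]-K[1,2])/K[1,1],-np.ones(len(uv))]@T[:3,:3].T
    return T[:3,3]+r*((h-T[2,3])/r[:,2])[:,None]
# body: opening to remove handle
b=cv2.morphologyEx(m,cv2.MORPH_CLOSE,np.ones((9,9)));o=cv2.morphologyEx(b,cv2.MORPH_OPEN,cv2.getStructuringElement(2,(19,19)))
c=max(cv2.findContours(o,0,1)[0],key=cv2.contourArea)
g=ray(c[:,0],20)[:,:2].astype(np.float32);print('dish rect',cv2.minAreaRect(g))
hm=cv2.subtract(b,cv2.dilate(o,np.ones((3,3))));n,l,st,ce=cv2.connectedComponentsWithStats(hm);k=1+np.argmax(st[1:,4]);print('handle',st[k],ray(ce[k],30))
hv=np.argwhere(l==k)[:,::-1];print('handle rect',cv2.minAreaRect(ray(hv,30)[:,:2].astype(np.float32)))
for n in('top','side'):
  d=np.load(f'pics/{n}0.npy');W=world(n,d);print(n,'cam',np.linalg.inv(camera_info(n)['camera_from_world'])[:3,3])
  z=W[...,2]
  box=(u>300)&(u<375)&(v>112)&(v<172) if n=='top' else (u>250)&(u<312)&(v>165)&(v<240)
  q=W[box&(d>0)&(z>60)&(z<140)]; rows(np.percentile(q,[0,5,50,95,100],axis=0))
  np.save(f'pics/q_{n}.npy',q)
  for lo,hi in((60,85),(85,100),(100,115),(115,122),(122,135)):
    s=q[(q[:,2]>lo)&(q[:,2]<hi)]
    if len(s)>4:print(lo,hi,len(s),cv2.minAreaRect(s[:,:2].astype(np.float32)))
for nm,(a,bb,w,h) in dict(top=(300,112,75,60)).items():
  cv2.imwrite('pics/crop1.png',np.hstack([cv2.resize(p[112:172,300:375],None,fx=5,fy=5,interpolation=2),cv2.resize(cv2.imread('pics/side0.png')[165:240,248:318],None,fx=4,fy=4,interpolation=2)]))
E
```

```text
dishpix 1477
z pct [ 7.13337288 14.35173734 18.55647463 20.93672035 39.85591411]
dish rect ((608.7428588867188, 129.64852905273438), (101.46992492675781, 102.22919464111328), 31.40768051147461)
handle [217 207  14  23 143] [[523.12616773 149.40906427  30.        ]]
handle rect ((519.2971801757812, 147.04119873046875), (24.76894760131836, 57.969337463378906), 81.43927764892578)
top cam [ 448.66212149 -100.03519805  978.48715149]
[[645.9, -208.6, 60.4], [654.2, -193.1, 84.9], [707.6, -148.1, 121.0], [745.4, -104.0, 124.9], [758.3, -91.6, 128.5]]
60 85 72 ((681.0015869140625, -154.9562225341797), (48.476070404052734, 98.2457275390625), 13.904367446899414)
85 100 147 ((680.5302734375, -154.91502380371094), (48.49364471435547, 98.28227233886719), 13.991073608398438)
100 115 207 ((680.3638916015625, -154.7613983154297), (48.67443084716797, 98.26134490966797), 14.059030532836914)
115 122 424 ((702.8154907226562, -149.90731811523438), (94.3901138305664, 99.48973083496094), 14.103495597839355)
122 135 559 ((703.1570434570312, -148.67347717285156), (91.77423095703125, 99.077880859375), 12.573385238647461)
side cam [301.05394024 639.41900203 549.23384282]
[[645.4, -367.3, 60.1], [651.0, -264.7, 63.5], [708.0, -141.9, 102.6], [841.6, -98.9, 124.6], [855.6, -88.6, 125.9]]
60 85 290 ((759.476806640625, -214.04473876953125), (144.03375244140625, 288.3772277832031), 28.592201232910156)
85 100 263 ((737.1124877929688, -194.44699096679688), (97.60908508300781, 250.4820098876953), 46.37742233276367)
100 115 191 ((688.1891479492188, -150.0404510498047), (65.93389129638672, 99.37409210205078), 13.265273094177246)
115 122 142 ((702.1357421875, -147.52732849121094), (93.45307922363281, 101.7594985961914), 13.837006568908691)
122 135 328 ((702.7481079101562, -147.47198486328125), (90.87413024902344, 106.33609008789062), 15.297929763793945)
```

View pics/crop1.png

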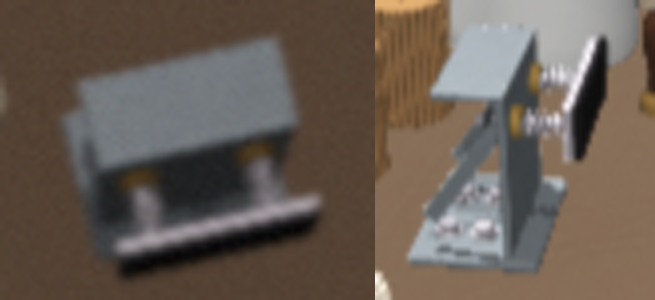

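Pad face is at about (657,-161), with the press x axis at yaw 14°. Dish centre is at about (609,130), yaw -58.6°, which puts the grip point at about (511,153). I'll move above the handle now.

drive_tool([
  {"tx": 20, "ty": -21, "az": 2},
  {"tx": 50, "ty": -54, "az": 4},
  {"tx": 80, "ty": -86, "az": 6},
  {"tx": 110, "ty": -118, "az": 8},
  {"tx": 140, "ty": -150, "az": 10},
  {"tx": 170, "ty": -182, "az": 12},
  {"tx": 200, "ty": -214, "az": 14},
  {"tx": 230, "ty": -246, "az": 16},
  {"tx": 260, "ty": -279, "az": 18},
  {"tx": 290, "ty": -311, "az": 20},
  {"tx": 320, "ty": -343, "az": 22},
  {"tx": 350, "ty": -375, "az": 24},
  {"tx": 380, "ty": -407, "az": 26},
  {"tx": 410, "ty": -439, "az": 28},
  {"tx": 440, "ty": -471, "az": 30},
  {"tx": 470, "ty": -504, "az": 32},
  {"tx": 500, "ty": -536, "az": 34},
  {"tx": 520, "ty": -557, "az": 36},
  {"tx": 530, "ty": -568, "az": 36.3},
  {"tx": 530.5, "ty": -568.5, "az": 36.3},
])

```text
schema error: expected keys tx, ty, tz, ax, ay, az, fingers
```

drive_tool([
  {"tz": 15},
  {"tz": 40},
  {"tz": 70},
  {"tz": 100},
  {"tz": 125},
  {"tz": 137},
  {"tz": 140},
  {"tz": 140},
])

```text
schema error: expected keys tx, ty, tz, ax, ay, az, fingers
```

```bash
cat >> h.py <<'E'
def proj(n,P):
    i=camera_info(n);K=np.array(i['camera_matrix']);T=np.array(i['camera_from_world'])
    c=np.atleast_2d(P)@T[:3,:3].T+T[:3,3];return np.c_[K[0,2]+K[0,0]*c[:,0]/-c[:,2],K[1,2]+K[1,1]*c[:,1]/c[:,2]]
E
python3 - <<'E'
from h import *
s=readout.sense();print(s['eef_pos'],s['orientation'],s['time_s'],s['joints'])
d=np.load('pics/top0.npy');W=world('top',d)
for nm,(a,b,c,e) in dict(small=(268,310,230,275),shell=(270,302,120,146)).items():
    q=W[c:e,a:b].reshape(-1,3);q=q[q[:,2]>12];print(nm,np.percentile(q,[1,50,99],axis=0).round())
p,_=snap('top','t1');q,_=snap('side','s1')
cv2.imwrite('pics/v1.png',cv2.resize(np.hstack([p[130:260,170:310],q[200:330,210:350]]),None,fx=2.8,fy=2.8,interpolation=2)[:,:,::-1])
E
```

```text
[ 241.45355452 -576.19357374  291.53397683] [[ 9.22285296e-01  3.86509418e-01 -5.50583493e-04]
 [ 3.86509806e-01 -9.22284553e-01  1.17224374e-03]
 [-5.47114068e-05 -1.29394908e-03 -9.99999161e-01]] 0.1 [65.96917198 19.06883693 -3.70707192 83.70049813  1.2373472  77.34470357
 -5.07019026]
small [[ 393. -100.   26.]
 [ 437.  -33.   91.]
 [ 468.    6.  978.]]
shell [[ 449. -100.   13.]
 [ 757.  -12.   26.]
 [ 780.   24.  978.]]
```

View pics/v1.png

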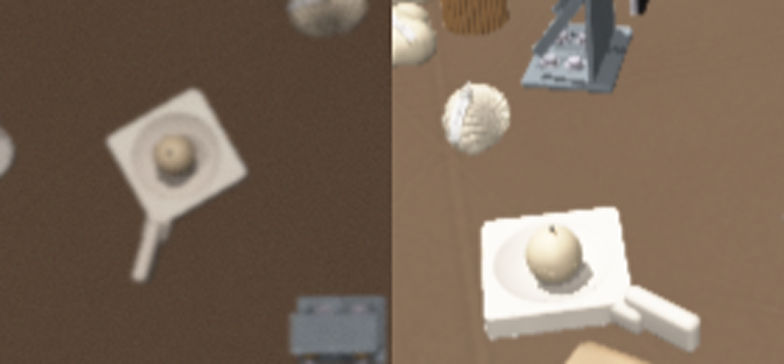

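The move was refused because every row needs all seven keys. The picture shows the dish undisturbed, with the ball in the middle of the hollow and the handle at the lower left of the top crop. I'll resend with complete rows.

drive_tool([
  {"tx": 20, "ty": -21, "tz": 0, "ax": 0, "ay": 0, "az": 2, "fingers": 100},
  {"tx": 50, "ty": -54, "tz": 0, "ax": 0, "ay": 0, "az": 4, "fingers": 100},
  {"tx": 80, "ty": -86, "tz": 0, "ax": 0, "ay": 0, "az": 6, "fingers": 100},
  {"tx": 110, "ty": -118, "tz": 0, "ax": 0, "ay": 0, "az": 8, "fingers": 100},
  {"tx": 140, "ty": -150, "tz": 0, "ax": 0, "ay": 0, "az": 10, "fingers": 100},
  {"tx": 170, "ty": -182, "tz": 0, "ax": 0, "ay": 0, "az": 12, "fingers": 100},
  {"tx": 200, "ty": -214, "tz": 0, "ax": 0, "ay": 0, "az": 14, "fingers": 100},
  {"tx": 230, "ty": -246, "tz": 0, "ax": 0, "ay": 0, "az": 16, "fingers": 100},
  {"tx": 260, "ty": -279, "tz": 0, "ax": 0, "ay": 0, "az": 18, "fingers": 100},
  {"tx": 290, "ty": -311, "tz": 0, "ax": 0, "ay": 0, "az": 20, "fingers": 100},
  {"tx": 320, "ty": -343, "tz": 0, "ax": 0, "ay": 0, "az": 22, "fingers": 100},
  {"tx": 350, "ty": -375, "tz": 0, "ax": 0, "ay": 0, "az": 24, "fingers": 100},
  {"tx": 380, "ty": -407, "tz": 0, "ax": 0, "ay": 0, "az": 26, "fingers": 100},
  {"tx": 410, "ty": -439, "tz": 0, "ax": 0, "ay": 0, "az": 28, "fingers": 100},
  {"tx": 440, "ty": -471, "tz": 0, "ax": 0, "ay": 0, "az": 30, "fingers": 100},
  {"tx": 470, "ty": -504, "tz": 0, "ax": 0, "ay": 0, "az": 32, "fingers": 100},
  {"tx": 500, "ty": -536, "tz": 0, "ax": 0, "ay": 0, "az": 34, "fingers": 100},
  {"tx": 520, "ty": -557, "tz": 0, "ax": 0, "ay": 0, "az": 36, "fingers": 100},
  {"tx": 530, "ty": -568, "tz": 0, "ax": 0, "ay": 0, "az": 36.3, "fingers": 100},
  {"tx": 530.5, "ty": -568.5, "tz": 0, "ax": 0, "ay": 0, "az": 36.3, "fingers": 100},
])

```text
time_s: 1.87
eef_pos: [511.1, 160.6, 292.0]
orientation: [[0.974, -0.227, -0.0], [-0.227, -0.974, 0.005], [-0.001, -0.004, -1.0]]
force: [-0.2, 0.6, -0.8]
opening: 0.999
gripper_force: 0.0
```

drive_tool([
  {"tx": 0, "ty": 0, "tz": 0, "ax": 0, "ay": 0, "az": 0, "fingers": 60},
  {"tx": 0, "ty": 0, "tz": 15, "ax": 0, "ay": 0, "az": 0, "fingers": 60},
  {"tx": 0, "ty": 0, "tz": 40, "ax": 0, "ay": 0, "az": 0, "fingers": 60},
  {"tx": 0, "ty": 0, "tz": 70, "ax": 0, "ay": 0, "az": 0, "fingers": 60},
  {"tx": 0, "ty": 0, "tz": 100, "ax": 0, "ay": 0, "az": 0, "fingers": 60},
  {"tx": 0, "ty": 0, "tz": 125, "ax": 0, "ay": 0, "az": 0, "fingers": 60},
  {"tx": 0, "ty": 0, "tz": 135, "ax": 0, "ay": 0, "az": 0, "fingers": 60},
  {"tx": 0, "ty": 0, "tz": 140, "ax": 0, "ay": 0, "az": 0, "fingers": 60},
  {"tx": 0, "ty": 0, "tz": 140, "ax": 0, "ay": 0, "az": 0, "fingers": 60},
  {"tx": 0, "ty": 0, "tz": 140, "ax": 0, "ay": 0, "az": 0, "fingers": 60},
])

```text
time_s: 2.7
eef_pos: [511.8, 152.8, 153.5]
orientation: [[0.972, -0.235, 0.002], [-0.235, -0.972, 0.0], [0.002, -0.001, -1.0]]
force: [0.9, 0.5, -0.0]
opening: 0.601
gripper_force: 0.0
```

```bash
python3 - <<'E'
from h import *
s=readout.sense();R=np.array(s['orientation']);P=np.array(s['eef_pos']);print(P,R,s['joints'])
p,_=snap('top','t2');q,d=snap('side','s2')
G=P+R[:,2]*51;tip=P+R[:,2]*70
print('tips proj side',proj('side',tip),'top',proj('top',tip))
# handle from side depth: dish-coloured points with z 24..34
m=cv2.imread('pics/side0.png');D=np.load('pics/side0.npy');W=world('side',D)
b=(W[...,2]>24)&(W[...,2]<36)&(m[...,0]>130)
b[:, :285]=0;b[:,325:]=0;b[:295]=0;b[330:]=0
h=W[b];print(len(h),h.mean(0),cv2.minAreaRect(h[:,:2].astype(np.float32)),cv2.fitLine(h[:,:2].astype(np.float32),2,0,.01,.01).ravel())
cv2.imwrite('pics/v2.png',cv2.resize(np.hstack([p[130:260,170:310],q[190:320,220:360]]),None,fx=2.8,fy=2.8,interpolation=2)[:,:,::-1])
E
```

```text
[511.84582541 152.77569095 153.54695996] [[ 9.71978624e-01 -2.35063074e-01  1.70454833e-03]
 [-2.35063626e-01 -9.71979977e-01  1.28252622e-04]
 [ 1.62663939e-03 -5.25336118e-04 -9.99998539e-01]] [  16.15248945   20.46524062  -43.8165658   104.83839514   16.11236054
   60.9806631  -137.35139549]
tips proj side [[308.15628778 286.46410861]] top [[215.43646642 219.79206236]]
197 [515.90417808 155.65791961  28.90766791] ((516.604248046875, 153.9306640625), (14.540860176086426, 55.059295654296875), 74.35034942626953) [ 9.7698879e-01 -2.1329065e-01  5.1590417e+02  1.5565791e+02]
```

View pics/v2.png

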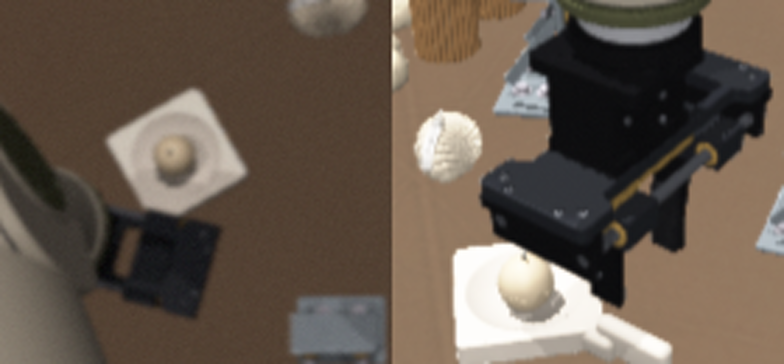

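The gripper is straddling the handle, as both halves of the picture show. I'll shift 1.5 mm, go down and grip.

drive_tool([
  {"tx": 0, "ty": -1.5, "tz": 10, "ax": 0, "ay": 0, "az": 0, "fingers": 60},
  {"tx": 0, "ty": -1.5, "tz": 25, "ax": 0, "ay": 0, "az": 0, "fingers": 60},
  {"tx": 0, "ty": -1.5, "tz": 40, "ax": 0, "ay": 0, "az": 0, "fingers": 60},
  {"tx": 0, "ty": -1.5, "tz": 55, "ax": 0, "ay": 0, "az": 0, "fingers": 60},
  {"tx": 0, "ty": -1.5, "tz": 68, "ax": 0, "ay": 0, "az": 0, "fingers": 60},
  {"tx": 0, "ty": -1.5, "tz": 76, "ax": 0, "ay": 0, "az": 0, "fingers": 60},
  {"tx": 0, "ty": -1.5, "tz": 80, "ax": 0, "ay": 0, "az": 0, "fingers": 60},
  {"tx": 0, "ty": -1.5, "tz": 80, "ax": 0, "ay": 0, "az": 0, "fingers": 60},
  {"tx": 0, "ty": -1.5, "tz": 80, "ax": 0, "ay": 0, "az": 0, "fingers": 40},
  {"tx": 0, "ty": -1.5, "tz": 80, "ax": 0, "ay": 0, "az": 0, "fingers": 28},
  {"tx": 0, "ty": -1.5, "tz": 80, "ax": 0, "ay": 0, "az": 0, "fingers": 24},
  {"tx": 0, "ty": -1.5, "tz": 80, "ax": 0, "ay": 0, "az": 0, "fingers": 22},
  {"tx": 0, "ty": -1.5, "tz": 80, "ax": 0, "ay": 0, "az": 0, "fingers": 20},
  {"tx": 0, "ty": -1.5, "tz": 80, "ax": 0, "ay": 0, "az": 0, "fingers": 19},
  {"tx": 0, "ty": -1.5, "tz": 80, "ax": 0, "ay": 0, "az": 0, "fingers": 18},
], newtons=10)

```text
time_s: 4.05
eef_pos: [511.6, 154.3, 72.4]
orientation: [[0.972, -0.235, 0.0], [-0.235, -0.972, -0.0], [0.0, 0.0, -1.0]]
force: [0.4, -0.5, -0.2]
opening: 0.212
gripper_force: 0.0
```

drive_tool([
  {"tx": 0, "ty": 0, "tz": 0, "ax": 0, "ay": 0, "az": 0, "fingers": 16},
  {"tx": 0, "ty": 0, "tz": 0, "ax": 0, "ay": 0, "az": 0, "fingers": 14},
  {"tx": 0, "ty": 0, "tz": 0, "ax": 0, "ay": 0, "az": 0, "fingers": 10},
  {"tx": 0, "ty": 0, "tz": 0, "ax": 0, "ay": 0, "az": 0, "fingers": 5},
  {"tx": 0, "ty": 0, "tz": 0, "ax": 0, "ay": 0, "az": 0, "fingers": 0},
  {"tx": 0, "ty": 0, "tz": 0, "ax": 0, "ay": 0, "az": 0, "fingers": 0},
])

```text
time_s: 4.55
eef_pos: [511.5, 154.3, 72.2]
orientation: [[0.972, -0.235, 0.0], [-0.235, -0.972, -0.0], [0.0, 0.0, -1.0]]
force: [-0.3, -0.2, 1.1]
opening: 0.155
gripper_force: 10.0
```

drive_tool([
  {"tx": 0, "ty": 0, "tz": 0, "ax": 0, "ay": 0, "az": 0, "fingers": 0},
  {"tx": 0, "ty": 0, "tz": 0, "ax": 0, "ay": 0, "az": 0, "fingers": 0},
  {"tx": 0, "ty": 0, "tz": 0, "ax": 0, "ay": 0, "az": 0, "fingers": 0},
], newtons=55)

```text
time_s: 4.8
eef_pos: [511.5, 154.3, 72.3]
orientation: [[0.972, -0.235, 0.0], [-0.235, -0.972, -0.0], [0.0, 0.0, -1.0]]
force: [-0.9, -0.9, 1.4]
opening: 0.155
gripper_force: 55.0
```

```bash
python3 - <<'E'
from h import *
s=readout.sense();print(s['eef_pos'],s['force'],s['wrist_torque'],s['opening'],s['gripper_force'])
p,_=snap('top','t3')
hsv=cv2.cvtColor(p,cv2.COLOR_RGB2HSV)
E
```

```text
[511.49497687 154.2891251   72.25381474] [-0.85040192 -0.94370305  1.44351091] [-0.11831476  0.16659551 -0.04143958] 0.1546675570897309 55.000165505334735
```

drive_tool([
  {"tx": 0, "ty": 0, "tz": -0.1, "ax": 0, "ay": 0, "az": 0, "fingers": 0},
  {"tx": 0, "ty": 0, "tz": -0.9, "ax": 0, "ay": 0, "az": 0, "fingers": 0},
  {"tx": 0, "ty": 0, "tz": -2.9, "ax": 0, "ay": 0, "az": 0, "fingers": 0},
  {"tx": 0, "ty": 0, "tz": -6.4, "ax": 0, "ay": 0, "az": 0, "fingers": 0},
  {"tx": 0, "ty": 0, "tz": -11.4, "ax": 0, "ay": 0, "az": 0, "fingers": 0},
  {"tx": 0, "ty": 0, "tz": -17.9, "ax": 0, "ay": 0, "az": 0, "fingers": 0},
  {"tx": 0, "ty": 0, "tz": -25.9, "ax": 0, "ay": 0, "az": 0, "fingers": 0},
  {"tx": 0, "ty": 0, "tz": -34.9, "ax": 0, "ay": 0, "az": 0, "fingers": 0},
  {"tx": 0, "ty": 0, "tz": -44.8, "ax": 0, "ay": 0, "az": 0, "fingers": 0},
  {"tx": 0, "ty": 0, "tz": -55, "ax": 0, "ay": 0, "az": 0, "fingers": 0},
  {"tx": 0, "ty": 0, "tz": -65.2, "ax": 0, "ay": 0, "az": 0, "fingers": 0},
  {"tx": 0, "ty": 0, "tz": -75.1, "ax": 0, "ay": 0, "az": 0, "fingers": 0},
  {"tx": 0, "ty": 0, "tz": -84.1, "ax": 0, "ay": 0, "az": 0, "fingers": 0},
  {"tx": 0, "ty": 0, "tz": -92.1, "ax": 0, "ay": 0, "az": 0, "fingers": 0},
  {"tx": 0, "ty": 0, "tz": -98.6, "ax": 0, "ay": 0, "az": 0, "fingers": 0},
  {"tx": 0, "ty": 0, "tz": -103.6, "ax": 0, "ay": 0, "az": 0, "fingers": 0},
  {"tx": 0, "ty": 0, "tz": -107.1, "ax": 0, "ay": 0, "az": 0, "fingers": 0},
  {"tx": 0, "ty": 0, "tz": -109.1, "ax": 0, "ay": 0, "az": 0, "fingers": 0},
  {"tx": 0, "ty": 0, "tz": -109.9, "ax": 0, "ay": 0, "az": 0, "fingers": 0},
  {"tx": 0, "ty": 0, "tz": -110, "ax": 0, "ay": 0, "az": 0, "fingers": 0},
])

```text
time_s: 6.52
eef_pos: [511.4, 154.3, 182.1]
orientation: [[0.972, -0.235, -0.0], [-0.235, -0.972, -0.0], [-0.0, 0.0, -1.0]]
force: [0.1, 0.6, -0.9]
opening: 0.153
gripper_force: 55.0
```

```bash
cat >> h.py <<'E'
def dishpts(W,p,c,h0,r=75):
    # light (plaster) points near expected dish centre and rim height
    m=(np.hypot(W[...,0]-c[0],W[...,1]-c[1])<r)&(abs(W[...,2]-h0)<9)&(p[...,2]>95)
    return m
def plane(P):
    for _ in range(6):
        A=np.c_[P[:,:2]-P[:,:2].mean(0),np.ones(len(P))];k=np.linalg.lstsq(A,P[:,2],rcond=None)[0]
        e=abs(A@k-P[:,2]);
        P=P[e<max(1.5,2*np.median(e))]
    return k,len(P)
E
python3 - <<'E'
from h import *
s=readout.sense();P=np.array(s['eef_pos']);R=np.array(s['orientation']);print(P,s['force'],s['joints'][6])
C=P+R[:,0]*100.4
q,d=snap('side','s3');p,e=snap('top','t3b')
for n,im,D in(('side',q,d),('top',p,e)):
    W=world(n,D);h0=P[2]-51-22+20
    m=dishpts(W,im,C,h0);Q=W[m];k,N=plane(Q);print(n,h0,N,k,'tilt',np.degrees(k[:2]))
    print(cv2.minAreaRect(Q[:,:2].astype(np.float32)),C)
cv2.imwrite('pics/v3.png',cv2.resize(np.hstack([p[120:260,150:310],q[150:290,220:380]]),None,fx=2.4,fy=2.4,interpolation=2)[:,:,::-1])
E
```

```text
[511.41888257 154.28951966 182.1084517 ] [ 0.14048152  0.59432502 -0.88043884] -136.1598455609033
side 129.10845169729365 315 [4.53978103e-02 1.98054054e-02 1.29462091e+02] tilt [2.60110293 1.13476614]
((632.3934326171875, 149.5926513671875), (53.458839416503906, 105.61763000488281), 41.79111099243164) [609.0170465  130.73621827 182.0886737 ]
top 129.10845169729365 595 [-4.63589811e-03 -2.84825278e-03  1.28729540e+02] tilt [-0.2656174  -0.16319286]
((608.4593505859375, 129.0176544189453), (100.47496032714844, 100.81685638427734), 30.934770584106445) [609.0170465  130.73621827 182.0886737 ]
```

View pics/v3.png

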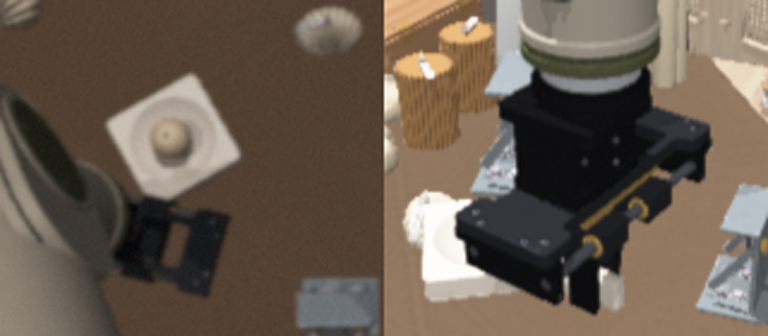

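The dish hangs level with the ball centred. Measured dish centre is (608.5,129). Next I'll work out the carry move, which rotates about the dish centre.

```bash
cat >> h.py <<'E'
OFF=np.array([100.3,1.8])
def rows(dc,dpsi,a,n=20,dz=0,part=(0,1)):
    """dish centre shift dc (world mm), ccw turn dpsi deg, tool x yaw a deg now -> rows tx,ty,tz,az"""
    x=np.array([np.cos(np.radians(a)),np.sin(np.radians(a))]);y=np.array([x[1],-x[0]])
    for i in range(1,n+1):
        t=i/n;f=10*t**3-15*t**4+6*t**5
        th=np.radians(-dpsi*f);Rm=np.array([[np.cos(th),-np.sin(th)],[np.sin(th),np.cos(th)]])
        s=OFF-Rm@OFF+f*np.array([x@dc,y@dc])
        print('%.1f %.1f %.1f %.1f'%(*s,-dz*f,-dpsi*f))
E
python3 - <<'E'
from h import *
d=(np.array([569.7,-182.8])-[608.5,129])/2
rows(d,36.4,-13.6); print(); rows(d,36.4,22.8)
E
```

```text
0.0 0.3 0.0 -0.0
0.1 1.9 0.0 -0.3
0.5 5.8 0.0 -1.0
1.0 12.7 0.0 -2.1
1.9 22.8 0.0 -3.8
3.3 35.8 0.0 -5.9
5.0 51.7 0.0 -8.6
7.3 69.7 0.0 -11.6
10.1 89.2 0.0 -14.8
13.4 109.5 0.0 -18.2
16.9 129.6 0.0 -21.6
20.7 148.9 0.0 -24.8
24.4 166.4 0.0 -27.8
27.8 181.7 0.0 -30.5
30.8 194.3 0.0 -32.6
33.2 203.9 0.0 -34.3
34.9 210.4 0.0 -35.4
35.8 214.2 0.0 -36.1
36.2 215.7 0.0 -36.4
36.3 216.0 0.0 -36.4

-0.1 0.2 0.0 -0.0
-0.7 1.7 0.0 -0.3
-2.1 5.3 0.0 -1.0
-4.5 11.6 0.0 -2.1
-8.0 20.7 0.0 -3.8
-12.4 32.6 0.0 -5.9
-17.6 47.0 0.0 -8.6
-23.2 63.4 0.0 -11.6
-29.0 81.1 0.0 -14.8
-34.7 99.5 0.0 -18.2
-40.1 117.8 0.0 -21.6
-44.9 135.3 0.0 -24.8
-49.1 151.2 0.0 -27.8
-52.6 165.1 0.0 -30.5
-55.3 176.5 0.0 -32.6
-57.3 185.1 0.0 -34.3
-58.7 191.1 0.0 -35.4
-59.4 194.5 0.0 -36.1
-59.7 195.9 0.0 -36.4
-59.8 196.1 0.0 -36.4
```

drive_tool([
  {"tx": 0, "ty": 0.3, "tz": 0, "ax": 0, "ay": 0, "az": 0, "fingers": 0},
  {"tx": 0.1, "ty": 1.9, "tz": 0, "ax": 0, "ay": 0, "az": -0.3, "fingers": 0},
  {"tx": 0.5, "ty": 5.8, "tz": 0, "ax": 0, "ay": 0, "az": -1.0, "fingers": 0},
  {"tx": 1.0, "ty": 12.7, "tz": 0, "ax": 0, "ay": 0, "az": -2.1, "fingers": 0},
  {"tx": 1.9, "ty": 22.8, "tz": 0, "ax": 0, "ay": 0, "az": -3.8, "fingers": 0},
  {"tx": 3.3, "ty": 35.8, "tz": 0, "ax": 0, "ay": 0, "az": -5.9, "fingers": 0},
  {"tx": 5.0, "ty": 51.7, "tz": 0, "ax": 0, "ay": 0, "az": -8.6, "fingers": 0},
  {"tx": 7.3, "ty": 69.7, "tz": 0, "ax": 0, "ay": 0, "az": -11.6, "fingers": 0},
  {"tx": 10.1, "ty": 89.2, "tz": 0, "ax": 0, "ay": 0, "az": -14.8, "fingers": 0},
  {"tx": 13.4, "ty": 109.5, "tz": 0, "ax": 0, "ay": 0, "az": -18.2, "fingers": 0},
  {"tx": 16.9, "ty": 129.6, "tz": 0, "ax": 0, "ay": 0, "az": -21.6, "fingers": 0},
  {"tx": 20.7, "ty": 148.9, "tz": 0, "ax": 0, "ay": 0, "az": -24.8, "fingers": 0},
  {"tx": 24.4, "ty": 166.4, "tz": 0, "ax": 0, "ay": 0, "az": -27.8, "fingers": 0},
  {"tx": 27.8, "ty": 181.7, "tz": 0, "ax": 0, "ay": 0, "az": -30.5, "fingers": 0},
  {"tx": 30.8, "ty": 194.3, "tz": 0, "ax": 0, "ay": 0, "az": -32.6, "fingers": 0},
  {"tx": 33.2, "ty": 203.9, "tz": 0, "ax": 0, "ay": 0, "az": -34.3, "fingers": 0},
  {"tx": 34.9, "ty": 210.4, "tz": 0, "ax": 0, "ay": 0, "az": -35.4, "fingers": 0},
  {"tx": 35.8, "ty": 214.2, "tz": 0, "ax": 0, "ay": 0, "az": -36.1, "fingers": 0},
  {"tx": 36.2, "ty": 215.7, "tz": 0, "ax": 0, "ay": 0, "az": -36.4, "fingers": 0},
  {"tx": 36.3, "ty": 216.0, "tz": 0, "ax": 0, "ay": 0, "az": -36.4, "fingers": 0},
])

```text
time_s: 8.28
eef_pos: [496.0, -64.3, 182.2]
orientation: [[0.922, 0.388, -0.0], [0.388, -0.922, -0.0], [-0.0, 0.0, -1.0]]
force: [0.5, 0.3, -1.3]
opening: 0.156
gripper_force: 55.0
```

drive_tool([
  {"tx": -0.1, "ty": 0.2, "tz": 0, "ax": 0, "ay": 0, "az": 0, "fingers": 0},
  {"tx": -0.7, "ty": 1.7, "tz": 0, "ax": 0, "ay": 0, "az": -0.3, "fingers": 0},
  {"tx": -2.1, "ty": 5.3, "tz": 0, "ax": 0, "ay": 0, "az": -1.0, "fingers": 0},
  {"tx": -4.5, "ty": 11.6, "tz": 0, "ax": 0, "ay": 0, "az": -2.1, "fingers": 0},
  {"tx": -8.0, "ty": 20.7, "tz": 0, "ax": 0, "ay": 0, "az": -3.8, "fingers": 0},
  {"tx": -12.4, "ty": 32.6, "tz": 0, "ax": 0, "ay": 0, "az": -5.9, "fingers": 0},
  {"tx": -17.6, "ty": 47.0, "tz": 0, "ax": 0, "ay": 0, "az": -8.6, "fingers": 0},
  {"tx": -23.2, "ty": 63.4, "tz": 0, "ax": 0, "ay": 0, "az": -11.6, "fingers": 0},
  {"tx": -29.0, "ty": 81.1, "tz": 0, "ax": 0, "ay": 0, "az": -14.8, "fingers": 0},
  {"tx": -34.7, "ty": 99.5, "tz": 0, "ax": 0, "ay": 0, "az": -18.2, "fingers": 0},
  {"tx": -40.1, "ty": 117.8, "tz": 0, "ax": 0, "ay": 0, "az": -21.6, "fingers": 0},
  {"tx": -44.9, "ty": 135.3, "tz": 0, "ax": 0, "ay": 0, "az": -24.8, "fingers": 0},
  {"tx": -49.1, "ty": 151.2, "tz": 0, "ax": 0, "ay": 0, "az": -27.8, "fingers": 0},
  {"tx": -52.6, "ty": 165.1, "tz": 0, "ax": 0, "ay": 0, "az": -30.5, "fingers": 0},
  {"tx": -55.3, "ty": 176.5, "tz": 0, "ax": 0, "ay": 0, "az": -32.6, "fingers": 0},
  {"tx": -57.3, "ty": 185.1, "tz": 0, "ax": 0, "ay": 0, "az": -34.3, "fingers": 0},
  {"tx": -58.7, "ty": 191.1, "tz": 0, "ax": 0, "ay": 0, "az": -35.4, "fingers": 0},
  {"tx": -59.4, "ty": 194.5, "tz": 0, "ax": 0, "ay": 0, "az": -36.1, "fingers": 0},
  {"tx": -59.7, "ty": 195.9, "tz": 0, "ax": 0, "ay": 0, "az": -36.4, "fingers": 0},
  {"tx": -59.8, "ty": 196.1, "tz": 0, "ax": 0, "ay": 0, "az": -36.4, "fingers": 0},
])

```text
time_s: 9.95
eef_pos: [517.1, -268.1, 182.2]
orientation: [[0.511, 0.859, 0.0], [0.859, -0.511, 0.0], [0.0, -0.0, -1.0]]
force: [-0.5, -0.2, -2.5]
opening: 0.156
gripper_force: 55.0
```

```bash
cat >> h.py <<'E'
def look(tag):
    s=readout.sense();P=np.array(s['eef_pos']);R=np.array(s['orientation']);a=np.arctan2(R[1,0],R[0,0])
    C=P[:2]+R[:2,:2]@OFF;print('t',s['time_s'],'tcp',P.round(1),'a',np.degrees(a).round(2),'C',C.round(1),'tilt',R[2,:2],'F',np.round(s['force'],1))
    p,e=snap('top','t'+tag);q,_=snap('side','s'+tag);W=world('top',e);h0=P[2]-53
    m=dishpts(W,p,C,h0,72)
    hs=cv2.cvtColor(p,cv2.COLOR_RGB2HSV)
    m&=np.hypot(W[...,0]-C[0],W[...,1]-C[1])>30
    k,N=plane(W[m]);print('plane',N,k[2].round(1),h0.round(1),np.degrees(k[:2]).round(2))
    print('rect',cv2.minAreaRect(W[m][:,:2].astype(np.float32)))
    b=(np.hypot(W[...,0]-C[0],W[...,1]-C[1])<40)&(W[...,2]>h0+8)&(W[...,2]<h0+30);B=W[b]
    if len(B):print('ball',len(B),B.mean(0).round(1))
    g=(abs(W[...,0]-702)<75)&(abs(W[...,1]+149)<75)&(W[...,2]>110)&(W[...,2]<121.5)&(p[...,2]<110)
    print('press rect',cv2.minAreaRect(W[g][:,:2].astype(np.float32)))
    return p,q
def view(p,q,f,cu=330,cv=170,su=300,sv=215):
    cv2.imwrite(f'pics/{f}.png',cv2.resize(np.hstack([p[cv-70:cv+70,cu-80:cu+80],q[sv-70:sv+70,su-80:su+80]]),None,fx=2.4,fy=2.4,interpolation=2)[:,:,::-1])
E
python3 - <<'E'
from h import *
view(*look('4'),'v4')
E
```

```text
t 9.95 tcp [ 517.1 -268.1  182.2] a 59.24 C [ 570.  -182.9] tilt [ 1.11966821e-04 -1.17139040e-05] F [-0.5 -0.2 -2.5]
plane 653 129.0 129.2 [-0.03 -0.02]
rect ((567.6900634765625, -186.2786102294922), (103.48387145996094, 104.63119506835938), 14.475168228149414)
ball 217 [ 567.  -182.9  148.2]
press rect ((702.1656494140625, -150.18032836914062), (93.55060577392578, 99.40748596191406), 13.681154251098633)
```

View pics/v4.png

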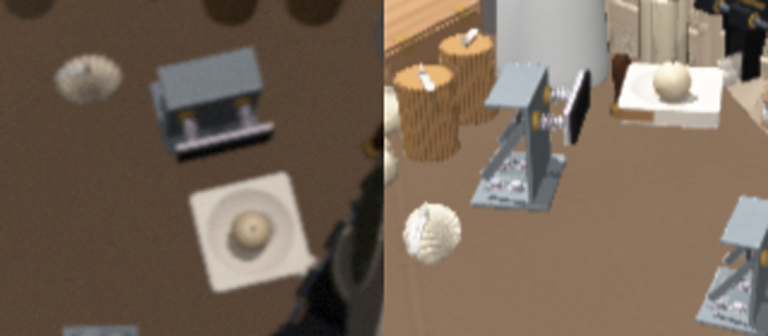

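```bash
cat >> h.py <<'E'
def ray(n,uv,h):
    i=camera_info(n);K=np.array(i['camera_matrix']);T=np.linalg.inv(np.array(i['camera_from_world']))
    uv=np.atleast_2d(uv).astype(float);r=np.c_[(uv[:,0]-K[0,2])/K[0,0],-(uv[:,1]-K[1,2])/K[1,1],-np.ones(len(uv))]@T[:3,:3].T
    return (T[:3,3]+r*((h-T[2,3])/r[:,2])[:,None])[:,:2]
def edges(p,C,yaw,h,half=50,thr=None,sides=('+n','+t','-t','-n'),span=30):
    """sub-pixel dish rim edges by sampling brightness along lines; returns per side fitted offset, angle"""
    g=cv2.GaussianBlur(p[...,2],(0,0),.6).astype(np.float32)
    n=np.array([np.cos(np.radians(yaw)),np.sin(np.radians(yaw))]);t=np.array([-n[1],n[0]])
    for s in sides:
        a,b=(n,t) if s[1]=='n' else (t,n); a=a*(1 if s[0]=='+' else -1)
        out=[]
        for k in np.arange(-span,span+1,4.):
            r=np.arange(half-12,half+12,.5)
            P=np.c_[C+k*b+r[:,None]*a,np.full(len(r),h)];uv=proj('top',P).astype(np.float32)
            v=cv2.remap(g,uv[:,0][None],uv[:,1][None],1)[0];dv=np.diff(v);j=np.argmin(dv)
            w=np.clip(-dv[max(0,j-4):j+5],0,None);out.append((k,(r[max(0,j-4):j+5][:len(w)]*w).sum()/w.sum()+.25))
        o=np.array(out);f=np.polyfit(o[:,0],o[:,1],1);o=o[abs(np.polyval(f,o[:,0])-o[:,1])<2];f=np.polyfit(o[:,0],o[:,1],1)
        print(s,len(o),'offset',f[1].round(2),'slope deg',np.degrees(f[0]).round(2))
E
python3 - <<'E'
from h import *
p=cv2.imread('pics/t4.png')[:,:,::-1]
edges(p,np.array([570.,-182.9]),14.0,129.2)
# pad: corners of bright strip (silver plate top, z=120) and the black pad
c=p[100:165,310:380];g=c.mean(2);m=(g>105).astype(np.uint8);k,l,st,ce=cv2.connectedComponentsWithStats(m);print(st.tolist(),ce.round(1).tolist())
W=world('top',np.load('pics/t4.npy'))
# depth: front boundary points of pad (z>85) in press frame
n=np.array([np.cos(np.radians(14)),np.sin(np.radians(14))]);t=np.array([-n[1],n[0]])
q=W[100:172,300:380].reshape(-1,3);q=q[(q[:,2]>82)&(q[:,2]<122)];x=(q[:,:2]-[657,-161])@n;y=(q[:,:2]-[657,-161])@t
f=(x<8)&(x>-8);print('front pts',f.sum(),'y range',np.percentile(y[f],[0,2,98,100]).round(1),'z',np.percentile(q[f,2],[2,50,98]))
for lo in range(-50,50,20):
    s=f&(y>=lo)&(y<lo+20);print(lo,s.sum(),np.percentile(x[s],[5,25,50]).round(1),np.median(x[s&(q[:,2]<112)]).round(2))
E
```

```text
+n 16 offset 48.61 slope deg -0.21
+t 16 offset 51.24 slope deg 0.41
-t 16 offset 50.16 slope deg 0.03
-n 16 offset 51.83 slope deg 0.46
[[0, 0, 70, 65, 3670], [3, 20, 46, 25, 709], [13, 45, 41, 18, 171]] [[36.2, 30.9], [26.3, 32.2], [32.7, 55.1]]
front pts 243 y range [-49.7 -47.   48.9  49.6] z [ 83.19414441 116.25249609 121.47417763]
-50 47 [0.4 0.9 1.3] 1.07
-30 50 [0.3 0.8 1.3] 0.8
-10 49 [0.6 0.8 1.2] 0.81
10 47 [0.2 0.6 1.2] 0.87
30 50 [0.1 0.7 1.5] 0.8
```

drive_tool([
  {"tx": 0.1, "ty": 0.1, "tz": 0.1, "ax": 0, "ay": 0, "az": 0, "fingers": 0},
  {"tx": 0.8, "ty": 0.8, "tz": 0.7, "ax": 0, "ay": 0, "az": 0, "fingers": 0},
  {"tx": 2.3, "ty": 2.3, "tz": 2.0, "ax": 0, "ay": 0, "az": 0, "fingers": 0},
  {"tx": 4.7, "ty": 4.7, "tz": 4.0, "ax": 0, "ay": 0, "az": 0.1, "fingers": 0},
  {"tx": 7.8, "ty": 7.7, "tz": 6.6, "ax": 0, "ay": 0, "az": 0.1, "fingers": 0},
  {"tx": 11.2, "ty": 11.1, "tz": 9.5, "ax": 0, "ay": 0, "az": 0.15, "fingers": 0},
  {"tx": 14.7, "ty": 14.5, "tz": 12.4, "ax": 0, "ay": 0, "az": 0.2, "fingers": 0},
  {"tx": 17.8, "ty": 17.5, "tz": 15.0, "ax": 0, "ay": 0, "az": 0.2, "fingers": 0},
  {"tx": 20.2, "ty": 19.9, "tz": 17.0, "ax": 0, "ay": 0, "az": 0.3, "fingers": 0},
  {"tx": 21.7, "ty": 21.4, "tz": 18.3, "ax": 0, "ay": 0, "az": 0.3, "fingers": 0},
  {"tx": 22.4, "ty": 22.1, "tz": 18.9, "ax": 0, "ay": 0, "az": 0.3, "fingers": 0},
  {"tx": 22.5, "ty": 22.2, "tz": 19, "ax": 0, "ay": 0, "az": 0.3, "fingers": 0},
  {"tx": 22.5, "ty": 22.2, "tz": 19, "ax": 0, "ay": 0, "az": 0.3, "fingers": 0},
])

```text
time_s: 11.13
eef_pos: [547.7, -260.2, 163.3]
orientation: [[0.516, 0.857, -0.0], [0.857, -0.516, -0.0], [-0.0, 0.0, -1.0]]
force: [0.0, 0.4, -1.5]
opening: 0.15
gripper_force: 55.0
```

```bash
python3 - <<'E'
from h import *
p,q=look('5')
s=readout.sense();P=np.array(s['eef_pos']);R=np.array(s['orientation'])
n=np.array([np.cos(np.radians(14)),np.sin(np.radians(14))]);t=np.array([-n[1],n[0]])
C=P[:2]+R[:2,:2]@OFF;print('press frame',(C-[657.8,-160.8])@n,(C-[657.8,-160.8])@t)
edges(p,C,14.0,P[2]-53)
E
```

```text
t 11.1333 tcp [ 547.7 -260.2  163.3] a 58.93 C [ 601.  -175.2] tilt [-1.09841589e-04  5.65838072e-05] F [ 0.   0.4 -1.5]
plane 581 110.0 110.3 [0.07 0.11]
rect ((609.305419921875, -175.959716796875), (123.8281478881836, 104.59147644042969), 14.091827392578125)
ball 208 [ 597.6 -175.3  129.3]
press rect ((702.3551025390625, -150.03782653808594), (93.40805053710938, 99.97885131835938), 14.117448806762695)
press frame -58.7064039760104 -0.3185835125091595
+n 16 offset 49.16 slope deg -0.26
+t 16 offset 51.13 slope deg -0.47
-t 16 offset 49.82 slope deg -0.61
-n 16 offset 51.92 slope deg 0.06
```

drive_tool([
  {"tx": 0.2, "ty": 0.2, "tz": 0, "ax": 0, "ay": 0, "az": 0, "fingers": 0},
  {"tx": 0.8, "ty": 0.8, "tz": 0, "ax": 0, "ay": 0, "az": 0, "fingers": 0},
  {"tx": 1.6, "ty": 1.6, "tz": 0, "ax": 0, "ay": 0, "az": 0, "fingers": 0},
  {"tx": 2.5, "ty": 2.5, "tz": 0, "ax": 0, "ay": 0, "az": 0, "fingers": 0},
  {"tx": 3.5, "ty": 3.5, "tz": 0, "ax": 0, "ay": 0, "az": 0, "fingers": 0},
  {"tx": 4.5, "ty": 4.5, "tz": 0, "ax": 0, "ay": 0, "az": 0, "fingers": 0},
  {"tx": 5.3, "ty": 5.3, "tz": 0, "ax": 0, "ay": 0, "az": 0, "fingers": 0},
  {"tx": 6.0, "ty": 6.0, "tz": 0, "ax": 0, "ay": 0, "az": 0, "fingers": 0},
  {"tx": 6.6, "ty": 6.6, "tz": 0, "ax": 0, "ay": 0, "az": 0, "fingers": 0},
  {"tx": 7.2, "ty": 7.2, "tz": 0, "ax": 0, "ay": 0, "az": 0, "fingers": 0},
  {"tx": 7.8, "ty": 7.8, "tz": 0, "ax": 0, "ay": 0, "az": 0, "fingers": 0},
  {"tx": 8.4, "ty": 8.4, "tz": 0, "ax": 0, "ay": 0, "az": 0, "fingers": 0},
  {"tx": 9.0, "ty": 9.0, "tz": 0, "ax": 0, "ay": 0, "az": 0, "fingers": 0},
  {"tx": 9.5, "ty": 9.5, "tz": 0, "ax": 0, "ay": 0, "az": 0, "fingers": 0},
  {"tx": 9.9, "ty": 9.9, "tz": 0, "ax": 0, "ay": 0, "az": 0, "fingers": 0},
  {"tx": 10.3, "ty": 10.3, "tz": 0, "ax": 0, "ay": 0, "az": 0, "fingers": 0},
  {"tx": 10.5, "ty": 10.5, "tz": 0, "ax": 0, "ay": 0, "az": 0, "fingers": 0},
  {"tx": 10.6, "ty": 10.6, "tz": 0, "ax": 0, "ay": 0, "az": 0, "fingers": 0},
  {"tx": 10.6, "ty": 10.6, "tz": 0, "ax": 0, "ay": 0, "az": 0, "fingers": 0},
  {"tx": 10.6, "ty": 10.6, "tz": 0, "ax": 0, "ay": 0, "az": 0, "fingers": 0},
])

```text
time_s: 12.9
eef_pos: [561.7, -257.1, 163.1]
orientation: [[0.516, 0.856, -0.001], [0.856, -0.516, -0.001], [-0.001, -0.001, -1.0]]
force: [-6.3, -4.1, -1.0]
opening: 0.159
gripper_force: 55.0
```

```bash
cat >> h.py <<'E'
def gap(f):
    """pad plate (bright strip behind pad) position along press n, relative to picture t4"""
    n=np.array([np.cos(np.radians(14)),np.sin(np.radians(14))]);t=np.array([-n[1],n[0]])
    im=cv2.imread(f'pics/{f}.png').mean(2);g=cv2.GaussianBlur(im,(0,0),.6).astype(np.float32);pr=[]
    r=np.arange(-20,30,.5)
    for k in np.arange(-45,46,3.):
        P=np.c_[np.array([657.8,-160.8])+k*t+r[:,None]*n,np.full(len(r),120.)];uv=proj('top',P).astype(np.float32)
        pr.append(cv2.remap(g,uv[:,0][None],uv[:,1][None],1)[0])
    return r,np.array(pr)
E
python3 - <<'E'
from h import *
p,q=look('6')
view(p,q,'v6')
s=readout.sense();P=np.array(s['eef_pos']);R=np.array(s['orientation'])
n=np.array([np.cos(np.radians(14)),np.sin(np.radians(14))]);t=np.array([-n[1],n[0]])
C=P[:2]+R[:2,:2]@OFF;print('press frame',(C-[657.8,-160.8])@n,(C-[657.8,-160.8])@t,'Fn',np.array(s['force'][:2])@n)
edges(p,C,14.0,P[2]-53,sides=('+t','-t','-n'))
for f in('t4','t5','t6'):
    r,a=gap(f);print(f,a[8:-8].mean(0)[::3].round().astype(int).tolist())
E
```

```text
t 12.9 tcp [ 561.7 -257.1  163.1] a 58.9 C [ 615.  -172.1] tilt [-0.00117926 -0.00072067] F [-6.3 -4.1 -1. ]
plane 588 110.0 110.1 [ 0.11 -0.  ]
rect ((621.1881713867188, -172.10914611816406), (119.94959259033203, 102.7707290649414), 14.44338607788086)
ball 204 [ 610.6 -172.4  128.9]
press rect ((707.3552856445312, -148.4747772216797), (84.59130096435547, 99.41434478759766), 14.072775840759277)
press frame -44.227908523137835 -0.6137492776979993 Fn -6.596565440195781
+t 16 offset 51.44 slope deg 0.25
-t 16 offset 49.74 slope deg -0.1
-n 16 offset 52.29 slope deg 0.93
t4 [69, 69, 68, 68, 67, 66, 62, 56, 46, 34, 23, 16, 15, 20, 33, 54, 82, 111, 134, 143, 138, 121, 101, 83, 71, 63, 57, 52, 47, 43, 41, 40, 40, 39]
t5 [185, 189, 188, 181, 164, 139, 110, 81, 56, 37, 23, 15, 13, 19, 32, 54, 82, 110, 133, 142, 137, 120, 100, 82, 70, 62, 57, 51, 47, 43, 41, 40, 40, 39]
t6 [172, 171, 169, 168, 168, 168, 170, 174, 179, 184, 188, 188, 179, 161, 132, 96, 62, 35, 21, 17, 24, 39, 62, 91, 117, 135, 137, 125, 102, 78, 58, 47, 41, 39]
```

View pics/v6.png

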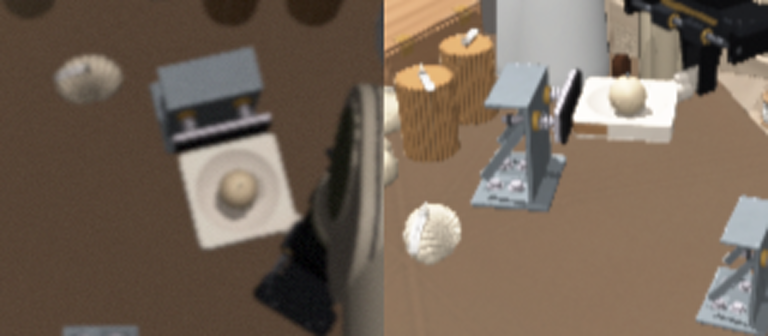

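The pad went back about 9–10 mm, more than intended: the strip shifted in the picture and the force is 6.6 N. The dish is square and the ball is still centred. I'll ease back about 4.5 mm and measure again.

drive_tool([
  {"tx": -0.2, "ty": -0.2, "tz": 0, "ax": 0, "ay": 0, "az": 0, "fingers": 0},
  {"tx": -0.7, "ty": -0.7, "tz": 0, "ax": 0, "ay": 0, "az": 0, "fingers": 0},
  {"tx": -1.4, "ty": -1.4, "tz": 0, "ax": 0, "ay": 0, "az": 0, "fingers": 0},
  {"tx": -2.2, "ty": -2.2, "tz": 0, "ax": 0, "ay": 0, "az": 0, "fingers": 0},
  {"tx": -2.8, "ty": -2.8, "tz": 0, "ax": 0, "ay": 0, "az": 0, "fingers": 0},
  {"tx": -3.2, "ty": -3.2, "tz": 0, "ax": 0, "ay": 0, "az": 0, "fingers": 0},
  {"tx": -3.2, "ty": -3.2, "tz": 0, "ax": 0, "ay": 0, "az": 0, "fingers": 0},
])

```text
time_s: 13.58
eef_pos: [557.7, -257.8, 163.2]
orientation: [[0.516, 0.856, -0.0], [0.856, -0.516, -0.0], [-0.0, 0.0, -1.0]]
force: [-3.5, -3.0, -2.3]
opening: 0.157
gripper_force: 55.0
```

```bash
cat >> h.py <<'E'
def pad(f,ref='t4'):
    """pad travel at three places along the face: strip peak shift vs rest picture"""
    o=[]
    for sl in(slice(2,11),slice(11,20),slice(20,29)):
        c=[]
        for g in(ref,f):
            r,a=gap(g);v=a[sl].mean(0).copy();v[r<3]=0
            # strip: brightest peak behind the darkest pad point
            lo=np.argmin(np.where((r>-6)&(r<12),a[sl].mean(0),999));v=a[sl].mean(0);j=lo+np.argmax(v[lo:lo+26]);w=np.clip(v[j-7:j+8]-60,0,None)
            c.append((r[j-7:j+8]*w).sum()/w.sum())
        o.append(c[1]-c[0])
    return np.round(o,2)
def state():
    s=readout.sense();P=np.array(s['eef_pos']);R=np.array(s['orientation'])
    n=np.array([np.cos(np.radians(14)),np.sin(np.radians(14))]);t=np.array([-n[1],n[0]])
    C=P[:2]+R[:2,:2]@OFF;d=C-[657.8,-160.8];print('press frame',(d@n).round(2),(d@t).round(2),'Fn',(np.array(s['force'][:2])@n).round(2));return P,R,C
E
python3 - <<'E'
from h import *
p,q=look('7');P,R,C=state()
edges(p,C,14.0,P[2]-53,sides=('+t','-t','-n'))
for f in('t5','t6','t7'):print(f,pad(f))
E
```

```text
t 13.5833 tcp [ 557.7 -257.8  163.2] a 58.92 C [ 611.  -172.8] tilt [-2.86902604e-04  5.52145502e-05] F [-3.5 -3.  -2.3]
plane 571 110.0 110.2 [-0.04 -0.12]
rect ((618.1451416015625, -173.55018615722656), (119.31603240966797, 104.03203582763672), 14.191768646240234)
ball 206 [ 607.5 -172.7  129.2]
press rect ((705.5291748046875, -148.9477081298828), (87.47295379638672, 99.59358215332031), 14.252359390258789)
press frame -48.17 -0.28 Fn -3.35
+t 16 offset 51.03 slope deg 0.07
-t 16 offset 50.01 slope deg -0.6
-n 16 offset 52.23 slope deg -0.67
t5 [-0. -0.  0.]
t6 [9.95 9.6  9.94]
t7 [6.4  6.06 6.76]
```

drive_tool([
  {"tx": -0.3, "ty": -0.3, "tz": 0, "ax": 0, "ay": 0, "az": 0, "fingers": 0},
  {"tx": -0.7, "ty": -0.7, "tz": 0, "ax": 0, "ay": 0, "az": 0, "fingers": 0},
  {"tx": -0.7, "ty": -0.7, "tz": 0, "ax": 0, "ay": 0, "az": 0, "fingers": 0},
  {"tx": -0.7, "ty": -0.7, "tz": 0, "ax": 0, "ay": 0, "az": 0, "fingers": 0},
  {"tx": -0.7, "ty": -0.7, "tz": 0, "ax": 0, "ay": 0, "az": 0, "fingers": 0},
  {"tx": -0.7, "ty": -0.7, "tz": 0, "ax": 0, "ay": 0, "az": 0, "fingers": 0},
  {"tx": -0.7, "ty": -0.7, "tz": 0, "ax": 0, "ay": 0, "az": 0, "fingers": 0},
  {"tx": -0.7, "ty": -0.7, "tz": 0, "ax": 0, "ay": 0, "az": 0, "fingers": 0},
  {"tx": -0.7, "ty": -0.7, "tz": 0, "ax": 0, "ay": 0, "az": 0, "fingers": 0},
  {"tx": -0.7, "ty": -0.7, "tz": 0, "ax": 0, "ay": 0, "az": 0, "fingers": 0},
  {"tx": -0.7, "ty": -0.7, "tz": 0, "ax": 0, "ay": 0, "az": 0, "fingers": 0},
  {"tx": -0.7, "ty": -0.7, "tz": 0, "ax": 0, "ay": 0, "az": 0, "fingers": 0},
  {"tx": -0.7, "ty": -0.7, "tz": 0, "ax": 0, "ay": 0, "az": 0, "fingers": 0},
  {"tx": -0.7, "ty": -0.7, "tz": 0, "ax": 0, "ay": 0, "az": 0, "fingers": 0},
  {"tx": -0.7, "ty": -0.7, "tz": 0, "ax": 0, "ay": 0, "az": 0, "fingers": 0},
  {"tx": -0.7, "ty": -0.7, "tz": 0, "ax": 0, "ay": 0, "az": 0, "fingers": 0},
  {"tx": -0.7, "ty": -0.7, "tz": 0, "ax": 0, "ay": 0, "az": 0, "fingers": 0},
  {"tx": -0.7, "ty": -0.7, "tz": 0, "ax": 0, "ay": 0, "az": 0, "fingers": 0},
  {"tx": -0.7, "ty": -0.7, "tz": 0, "ax": 0, "ay": 0, "az": 0, "fingers": 0},
  {"tx": -0.7, "ty": -0.7, "tz": 0, "ax": 0, "ay": 0, "az": 0, "fingers": 0},
])

```text
time_s: 15.35
eef_pos: [556.9, -257.8, 163.3]
orientation: [[0.516, 0.857, 0.0], [0.857, -0.516, -0.0], [-0.0, 0.0, -1.0]]
force: [-3.0, -3.7, -1.1]
opening: 0.156
gripper_force: 55.0
```

```bash
python3 - <<'E'
from h import *
p,q=look('8');P,R,C=state()
edges(p,C,14.0,P[2]-53,sides=('+t','-t','-n'))
print(pad('t8'))
print('retreat');n=np.array([np.cos(np.radians(14)),np.sin(np.radians(14))]);rows(-50*n,0,58.9)
print('turn');rows(np.zeros(2),-45,58.9);print();rows(np.zeros(2),-45,13.9)
E
```

```text
t 15.35 tcp [ 556.9 -257.8  163.3] a 58.93 C [ 610.2 -172.8] tilt [-2.07835299e-06  8.42748288e-05] F [-3.  -3.7 -1.1]
plane 661 110.1 110.3 [-0.09 -0.1 ]
rect ((617.7452392578125, -174.03164672851562), (121.17053985595703, 105.18110656738281), 14.10305118560791)
ball 204 [ 606.6 -173.   129.4]
press rect ((705.4376220703125, -149.52842712402344), (88.6201171875, 99.5064468383789), 14.402961730957031)
press frame -49.11 -0.13 Fn -5.3
+t 16 offset 50.96 slope deg -0.14
-t 16 offset 50.42 slope deg -0.2
-n 16 offset 52.13 slope deg -0.51
[5.49 5.5  5.82]
retreat
-0.0 -0.0 0.0 0.0
-0.3 -0.3 0.0 0.0
-0.9 -0.9 0.0 0.0
-2.1 -2.0 0.0 0.0
-3.7 -3.7 0.0 0.0
-5.8 -5.8 0.0 0.0
-8.3 -8.3 0.0 0.0
-11.2 -11.2 0.0 0.0
-14.4 -14.4 0.0 0.0
-17.7 -17.6 0.0 0.0
-21.0 -20.9 0.0 0.0
-24.2 -24.1 0.0 0.0
-27.1 -27.0 0.0 0.0
-29.6 -29.5 0.0 0.0
-31.8 -31.6 0.0 0.0
-33.4 -33.2 0.0 0.0
-34.5 -34.4 0.0 0.0
-35.1 -35.0 0.0 0.0
-35.4 -35.3 0.0 0.0
-35.4 -35.3 0.0 0.0
turn
0.0 -0.1 0.0 0.1
0.0 -0.7 0.0 0.4
0.1 -2.1 0.0 1.2
0.2 -4.6 0.0 2.6
0.5 -8.1 0.0 4.7
1.1 -12.8 0.0 7.3
2.0 -18.4 0.0 10.6
3.5 -24.7 0.0 14.3
5.6 -31.4 0.0 18.3
8.3 -38.2 0.0 22.5
11.5 -44.9 0.0 26.7
15.0 -51.0 0.0 30.7
18.6 -56.4 0.0 34.4
22.0 -60.9 0.0 37.7
25.0 -64.5 0.0 40.3
27.4 -67.2 0.0 42.4
29.2 -68.9 0.0 43.8
30.2 -69.9 0.0 44.6
30.6 -70.3 0.0 44.9
30.6 -70.4 0.0 45.0

0.0 -0.1 0.0 0.1
0.0 -0.7 0.0 0.4
0.1 -2.1 0.0 1.2
0.2 -4.6 0.0 2.6
0.5 -8.1 0.0 4.7
1.1 -12.8 0.0 7.3
2.0 -18.4 0.0 10.6
3.5 -24.7 0.0 14.3
5.6 -31.4 0.0 18.3
8.3 -38.2 0.0 22.5
11.5 -44.9 0.0 26.7
15.0 -51.0 0.0 30.7
18.6 -56.4 0.0 34.4
22.0 -60.9 0.0 37.7
25.0 -64.5 0.0 40.3
27.4 -67.2 0.0 42.4
29.2 -68.9 0.0 43.8
30.2 -69.9 0.0 44.6
30.6 -70.3 0.0 44.9
30.6 -70.4 0.0 45.0
```

First side: the pad was back about 5.5 mm and held for over 1.5 s. Now I'll retreat and turn.

drive_tool([
  {"tx": 0, "ty": 0, "tz": 0, "ax": 0, "ay": 0, "az": 0, "fingers": 0},
  {"tx": -0.3, "ty": -0.3, "tz": 0, "ax": 0, "ay": 0, "az": 0, "fingers": 0},
  {"tx": -0.9, "ty": -0.9, "tz": 0, "ax": 0, "ay": 0, "az": 0, "fingers": 0},
  {"tx": -2.1, "ty": -2.1, "tz": 0, "ax": 0, "ay": 0, "az": 0, "fingers": 0},
  {"tx": -3.7, "ty": -3.7, "tz": 0, "ax": 0, "ay": 0, "az": 0, "fingers": 0},
  {"tx": -5.8, "ty": -5.8, "tz": 0, "ax": 0, "ay": 0, "az": 0, "fingers": 0},
  {"tx": -8.3, "ty": -8.3, "tz": 0, "ax": 0, "ay": 0, "az": 0, "fingers": 0},
  {"tx": -11.2, "ty": -11.2, "tz": 0, "ax": 0, "ay": 0, "az": 0, "fingers": 0},
  {"tx": -14.4, "ty": -14.4, "tz": 0, "ax": 0, "ay": 0, "az": 0, "fingers": 0},
  {"tx": -17.7, "ty": -17.6, "tz": 0, "ax": 0, "ay": 0, "az": 0, "fingers": 0},
  {"tx": -21, "ty": -20.9, "tz": 0, "ax": 0, "ay": 0, "az": 0, "fingers": 0},
  {"tx": -24.2, "ty": -24.1, "tz": 0, "ax": 0, "ay": 0, "az": 0, "fingers": 0},
  {"tx": -27.1, "ty": -27, "tz": 0, "ax": 0, "ay": 0, "az": 0, "fingers": 0},
  {"tx": -29.6, "ty": -29.5, "tz": 0, "ax": 0, "ay": 0, "az": 0, "fingers": 0},
  {"tx": -31.8, "ty": -31.6, "tz": 0, "ax": 0, "ay": 0, "az": 0, "fingers": 0},
  {"tx": -33.4, "ty": -33.2, "tz": 0, "ax": 0, "ay": 0, "az": 0, "fingers": 0},
  {"tx": -34.5, "ty": -34.4, "tz": 0, "ax": 0, "ay": 0, "az": 0, "fingers": 0},
  {"tx": -35.1, "ty": -35, "tz": 0, "ax": 0, "ay": 0, "az": 0, "fingers": 0},
  {"tx": -35.4, "ty": -35.3, "tz": 0, "ax": 0, "ay": 0, "az": 0, "fingers": 0},
  {"tx": -35.4, "ty": -35.3, "tz": 0, "ax": 0, "ay": 0, "az": 0, "fingers": 0},
])

```text
time_s: 17.12
eef_pos: [508.5, -269.9, 163.3]
orientation: [[0.516, 0.857, 0.0], [0.857, -0.516, -0.0], [0.0, 0.0, -1.0]]
force: [0.2, -0.2, -1.4]
opening: 0.153
gripper_force: 55.0
```

drive_tool([
  {"tx": 0, "ty": -0.1, "tz": 0, "ax": 0, "ay": 0, "az": 0.1, "fingers": 0},
  {"tx": 0, "ty": -0.7, "tz": 0, "ax": 0, "ay": 0, "az": 0.4, "fingers": 0},
  {"tx": 0.1, "ty": -2.1, "tz": 0, "ax": 0, "ay": 0, "az": 1.2, "fingers": 0},
  {"tx": 0.2, "ty": -4.6, "tz": 0, "ax": 0, "ay": 0, "az": 2.6, "fingers": 0},
  {"tx": 0.5, "ty": -8.1, "tz": 0, "ax": 0, "ay": 0, "az": 4.7, "fingers": 0},
  {"tx": 1.1, "ty": -12.8, "tz": 0, "ax": 0, "ay": 0, "az": 7.3, "fingers": 0},
  {"tx": 2.0, "ty": -18.4, "tz": 0, "ax": 0, "ay": 0, "az": 10.6, "fingers": 0},
  {"tx": 3.5, "ty": -24.7, "tz": 0, "ax": 0, "ay": 0, "az": 14.3, "fingers": 0},
  {"tx": 5.6, "ty": -31.4, "tz": 0, "ax": 0, "ay": 0, "az": 18.3, "fingers": 0},
  {"tx": 8.3, "ty": -38.2, "tz": 0, "ax": 0, "ay": 0, "az": 22.5, "fingers": 0},
  {"tx": 11.5, "ty": -44.9, "tz": 0, "ax": 0, "ay": 0, "az": 26.7, "fingers": 0},
  {"tx": 15.0, "ty": -51.0, "tz": 0, "ax": 0, "ay": 0, "az": 30.7, "fingers": 0},
  {"tx": 18.6, "ty": -56.4, "tz": 0, "ax": 0, "ay": 0, "az": 34.4, "fingers": 0},
  {"tx": 22.0, "ty": -60.9, "tz": 0, "ax": 0, "ay": 0, "az": 37.7, "fingers": 0},
  {"tx": 25.0, "ty": -64.5, "tz": 0, "ax": 0, "ay": 0, "az": 40.3, "fingers": 0},
  {"tx": 27.4, "ty": -67.2, "tz": 0, "ax": 0, "ay": 0, "az": 42.4, "fingers": 0},
  {"tx": 29.2, "ty": -68.9, "tz": 0, "ax": 0, "ay": 0, "az": 43.8, "fingers": 0},
  {"tx": 30.2, "ty": -69.9, "tz": 0, "ax": 0, "ay": 0, "az": 44.6, "fingers": 0},
  {"tx": 30.6, "ty": -70.3, "tz": 0, "ax": 0, "ay": 0, "az": 44.9, "fingers": 0},
  {"tx": 30.6, "ty": -70.4, "tz": 0, "ax": 0, "ay": 0, "az": 45, "fingers": 0},
])

```text
time_s: 18.78
eef_pos: [463.8, -207.3, 163.3]
orientation: [[0.971, 0.241, 0.0], [0.241, -0.971, -0.0], [0.0, 0.0, -1.0]]
force: [1.5, -0.3, -1.8]
opening: 0.158
gripper_force: 55.0
```

drive_tool([
  {"tx": 0, "ty": -0.1, "tz": 0, "ax": 0, "ay": 0, "az": 0.1, "fingers": 0},
  {"tx": 0, "ty": -0.7, "tz": 0, "ax": 0, "ay": 0, "az": 0.4, "fingers": 0},
  {"tx": 0.1, "ty": -2.1, "tz": 0, "ax": 0, "ay": 0, "az": 1.2, "fingers": 0},
  {"tx": 0.2, "ty": -4.6, "tz": 0, "ax": 0, "ay": 0, "az": 2.6, "fingers": 0},
  {"tx": 0.5, "ty": -8.1, "tz": 0, "ax": 0, "ay": 0, "az": 4.7, "fingers": 0},
  {"tx": 1.1, "ty": -12.8, "tz": 0, "ax": 0, "ay": 0, "az": 7.3, "fingers": 0},
  {"tx": 2.0, "ty": -18.4, "tz": 0, "ax": 0, "ay": 0, "az": 10.6, "fingers": 0},
  {"tx": 3.5, "ty": -24.7, "tz": 0, "ax": 0, "ay": 0, "az": 14.3, "fingers": 0},
  {"tx": 5.6, "ty": -31.4, "tz": 0, "ax": 0, "ay": 0, "az": 18.3, "fingers": 0},
  {"tx": 8.3, "ty": -38.2, "tz": 0, "ax": 0, "ay": 0, "az": 22.5, "fingers": 0},
  {"tx": 11.5, "ty": -44.9, "tz": 0, "ax": 0, "ay": 0, "az": 26.7, "fingers": 0},
  {"tx": 15.0, "ty": -51.0, "tz": 0, "ax": 0, "ay": 0, "az": 30.7, "fingers": 0},
  {"tx": 18.6, "ty": -56.4, "tz": 0, "ax": 0, "ay": 0, "az": 34.4, "fingers": 0},
  {"tx": 22.0, "ty": -60.9, "tz": 0, "ax": 0, "ay": 0, "az": 37.7, "fingers": 0},
  {"tx": 25.0, "ty": -64.5, "tz": 0, "ax": 0, "ay": 0, "az": 40.3, "fingers": 0},
  {"tx": 27.4, "ty": -67.2, "tz": 0, "ax": 0, "ay": 0, "az": 42.4, "fingers": 0},
  {"tx": 29.2, "ty": -68.9, "tz": 0, "ax": 0, "ay": 0, "az": 43.8, "fingers": 0},
  {"tx": 30.2, "ty": -69.9, "tz": 0, "ax": 0, "ay": 0, "az": 44.6, "fingers": 0},
  {"tx": 30.6, "ty": -70.3, "tz": 0, "ax": 0, "ay": 0, "az": 44.9, "fingers": 0},
  {"tx": 30.6, "ty": -70.4, "tz": 0, "ax": 0, "ay": 0, "az": 45, "fingers": 0},
])

```text
time_s: 20.45
eef_pos: [476.6, -131.7, 163.3]
orientation: [[0.857, -0.516, 0.0], [-0.516, -0.857, -0.0], [0.0, -0.0, -1.0]]
force: [-0.5, -0.3, -2.0]
opening: 0.156
gripper_force: 55.0
```

```bash
python3 - <<'E'
from h import *
p,q=look('9');P,R,C=state()
edges(p,C,14.0,P[2]-53);print(readout.sense()['joints'][6])
view(p,q,'v9')
E
```

```text
t 20.45 tcp [ 476.6 -131.7  163.3] a -31.06 C [ 561.6 -184.9] tilt [ 4.71034806e-05 -1.47726731e-05] F [-0.5 -0.3 -2. ]
plane 279 109.8 110.3 [0.61 0.44]
rect ((595.7489013671875, -178.49937438964844), (47.22563171386719, 103.19833374023438), 2.2151389122009277)
ball 77 [ 571.6 -184.   129.7]
press rect ((702.9465942382812, -149.830078125), (93.97779083251953, 99.92738342285156), 14.192421913146973)
press frame -99.3 -0.3 Fn -0.36
+n 16 offset 51.44 slope deg 0.25h.py:63: RuntimeWarning: invalid value encountered in scalar divide
  w=np.clip(-dv[max(0,j-4):j+5],0,None);out.append((k,(r[max(0,j-4):j+5][:len(w)]*w).sum()/w.sum()+.25))
Traceback (most recent call last):
  File "h.py", line 64, in edges
    o=np.array(out);f=np.polyfit(o[:,0],o[:,1],1);o=o[abs(np.polyval(f,o[:,0])-o[:,1])<2];f=np.polyfit(o[:,0],o[:,1],1)
                                                                                            ~~~~~~~~~~^^^^^^^^^^^^^^^^^
TypeError: expected non-empty vector for x
```

```bash
python3 - <<'E'
from h import *
p=cv2.imread('pics/t9.png')[:,:,::-1];q=cv2.imread('pics/s9.png')[:,:,::-1]
C=np.array([561.6,-184.9]);edges(p,C,14.0,110.3,sides=('+n','-t'))
view(p,q,'v9')
try: edges(p,C,14.0,110.3,sides=('+t',),span=45)
except Exception: print('no +t')
E
```

```text
+n 16 offset 51.09 slope deg 0.15
-t 15 offset 50.39 slope deg -3.07
no +th.py:63: RuntimeWarning: invalid value encountered in scalar divide
  w=np.clip(-dv[max(0,j-4):j+5],0,None);out.append((k,(r[max(0,j-4):j+5][:len(w)]*w).sum()/w.sum()+.25))
```

View pics/v9.png

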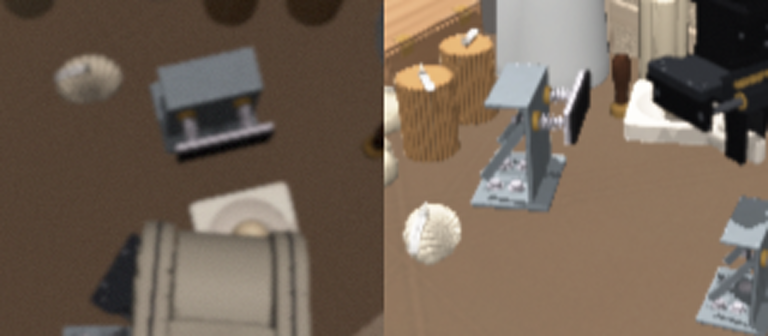

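The arm hides all but the front of the dish from above. I'll measure sideways centring from that visible strip.

```bash
python3 - <<'E'
from h import *
p=cv2.imread('pics/t9.png')[:,:,::-1];n=np.array([np.cos(np.radians(14)),np.sin(np.radians(14))])
edges(p,np.array([561.6,-184.9])+33*n,14.0,110.3,sides=('+t','-t'),span=12)
p=cv2.imread('pics/t5.png')[:,:,::-1]
edges(p,np.array([601,-175.2])+33*n,14.0,110.3,sides=('+t','-t'),span=12)
E
```

```text
+t 7 offset 51.27 slope deg 6.68
-t 7 offset 49.82 slope deg -0.95
+t 7 offset 50.94 slope deg 0.1
-t 7 offset 49.95 slope deg -2.32
```

drive_tool([
  {"tx": 0, "ty": 0, "tz": 0, "ax": 0, "ay": 0, "az": 0, "fingers": 0},
  {"tx": 0.2, "ty": -0.2, "tz": 0, "ax": 0, "ay": 0, "az": 0, "fingers": 0},
  {"tx": 0.7, "ty": -0.7, "tz": 0, "ax": 0, "ay": 0, "az": 0, "fingers": 0},
  {"tx": 1.6, "ty": -1.6, "tz": 0, "ax": 0, "ay": 0, "az": 0, "fingers": 0},
  {"tx": 2.8, "ty": -2.8, "tz": 0, "ax": 0, "ay": 0, "az": 0, "fingers": 0},
  {"tx": 4.4, "ty": -4.4, "tz": 0, "ax": 0, "ay": 0, "az": 0, "fingers": 0},
  {"tx": 6.3, "ty": -6.3, "tz": 0, "ax": 0, "ay": 0, "az": 0, "fingers": 0},
  {"tx": 8.5, "ty": -8.5, "tz": 0, "ax": 0, "ay": 0, "az": 0, "fingers": 0},
  {"tx": 10.9, "ty": -10.9, "tz": 0, "ax": 0, "ay": 0, "az": 0, "fingers": 0},
  {"tx": 13.4, "ty": -13.4, "tz": 0, "ax": 0, "ay": 0, "az": 0, "fingers": 0},
  {"tx": 15.9, "ty": -15.9, "tz": 0, "ax": 0, "ay": 0, "az": 0, "fingers": 0},
  {"tx": 18.3, "ty": -18.3, "tz": 0, "ax": 0, "ay": 0, "az": 0, "fingers": 0},
  {"tx": 20.5, "ty": -20.5, "tz": 0, "ax": 0, "ay": 0, "az": 0, "fingers": 0},
  {"tx": 22.4, "ty": -22.4, "tz": 0, "ax": 0, "ay": 0, "az": 0, "fingers": 0},
  {"tx": 24, "ty": -24, "tz": 0, "ax": 0, "ay": 0, "az": 0, "fingers": 0},
  {"tx": 25.2, "ty": -25.2, "tz": 0, "ax": 0, "ay": 0, "az": 0, "fingers": 0},
  {"tx": 26, "ty": -26, "tz": 0, "ax": 0, "ay": 0, "az": 0, "fingers": 0},
  {"tx": 26.6, "ty": -26.6, "tz": 0, "ax": 0, "ay": 0, "az": 0, "fingers": 0},
  {"tx": 26.8, "ty": -26.8, "tz": 0, "ax": 0, "ay": 0, "az": 0, "fingers": 0},
  {"tx": 26.8, "ty": -26.8, "tz": 0, "ax": 0, "ay": 0, "az": 0, "fingers": 0},
])

```text
time_s: 22.22
eef_pos: [513.4, -122.6, 163.3]
orientation: [[0.857, -0.516, 0.0], [-0.516, -0.857, -0.0], [0.0, 0.0, -1.0]]
force: [-0.5, -0.5, -2.3]
opening: 0.156
gripper_force: 55.0
```

```bash
python3 - <<'E'
from h import *
p,q=look('10');P,R,C=state();print(pad('t10'))
n=np.array([np.cos(np.radians(14)),np.sin(np.radians(14))])
edges(p,C,14.0,P[2]-53,sides=('+n',));edges(p,C+25*n,14.0,P[2]-53,sides=('+t','-t'),span=16)
E
```

```text
t 22.2167 tcp [ 513.4 -122.6  163.3] a -31.07 C [ 598.4 -175.9] tilt [1.07789793e-04 5.79848029e-05] F [-0.5 -0.5 -2.3]
plane 155 110.0 110.3 [-0.22 -0.16]
rect ((626.3866577148438, -192.61451721191406), (133.7975311279297, 70.80732727050781), 57.90201187133789)
press rect ((686.8204956054688, -153.969482421875), (126.14573669433594, 99.66215515136719), 13.861167907714844)
press frame -61.41 -0.27 Fn 0.16
[ 0.   -0.01  0.01]
+n 16 offset 51.97 slope deg -1.08
+t 1 offset 21.1 slope deg 75.55
-t 9 offset 49.9 slope deg -0.67h.py:64: RankWarning: Polyfit may be poorly conditioned
  o=np.array(out);f=np.polyfit(o[:,0],o[:,1],1);o=o[abs(np.polyval(f,o[:,0])-o[:,1])<2];f=np.polyfit(o[:,0],o[:,1],1)
```

drive_tool([
  {"tx": 0.2, "ty": -0.2, "tz": 0, "ax": 0, "ay": 0, "az": 0, "fingers": 0},
  {"tx": 0.7, "ty": -0.7, "tz": 0, "ax": 0, "ay": 0, "az": 0, "fingers": 0},
  {"tx": 1.3, "ty": -1.3, "tz": 0, "ax": 0, "ay": 0, "az": 0, "fingers": 0},
  {"tx": 1.9, "ty": -1.9, "tz": 0, "ax": 0, "ay": 0, "az": 0, "fingers": 0},
  {"tx": 2.5, "ty": -2.5, "tz": 0, "ax": 0, "ay": 0, "az": 0, "fingers": 0},
  {"tx": 3.1, "ty": -3.1, "tz": 0, "ax": 0, "ay": 0, "az": 0, "fingers": 0},
  {"tx": 3.7, "ty": -3.7, "tz": 0, "ax": 0, "ay": 0, "az": 0, "fingers": 0},
  {"tx": 4.3, "ty": -4.3, "tz": 0, "ax": 0, "ay": 0, "az": 0, "fingers": 0},
  {"tx": 4.8, "ty": -4.8, "tz": 0, "ax": 0, "ay": 0, "az": 0, "fingers": 0},
  {"tx": 5.2, "ty": -5.2, "tz": 0, "ax": 0, "ay": 0, "az": 0, "fingers": 0},
  {"tx": 5.5, "ty": -5.5, "tz": 0, "ax": 0, "ay": 0, "az": 0, "fingers": 0},
  {"tx": 5.6, "ty": -5.6, "tz": 0, "ax": 0, "ay": 0, "az": 0, "fingers": 0},
  {"tx": 5.6, "ty": -5.6, "tz": 0, "ax": 0, "ay": 0, "az": 0, "fingers": 0},
])

```text
time_s: 23.4
eef_pos: [521.0, -120.7, 163.2]
orientation: [[0.857, -0.516, -0.0], [-0.516, -0.857, -0.0], [-0.0, 0.0, -1.0]]
force: [-3.8, 0.5, -1.9]
opening: 0.159
gripper_force: 55.0
```

```bash
python3 - <<'E'
from h import *
p,q=look('11');P,R,C=state();print(pad('t11'))
E
```

```text
t 23.4 tcp [ 521.  -120.7  163.2] a -31.07 C [ 605.9 -174. ] tilt [-0.0002525   0.00020714] F [-3.8  0.5 -1.9]
plane 138 110.5 110.2 [0.17 0.25]
rect ((634.5772094726562, -191.68280029296875), (135.83810424804688, 67.28864288330078), 54.7148551940918)
press rect ((704.4608764648438, -149.79193115234375), (89.64236450195312, 99.73965454101562), 14.257197380065918)
press frame -53.5 -0.22 Fn -3.28
[3.91 3.62 3.91]
```

drive_tool([
  {"tx": 0.2, "ty": -0.2, "tz": 0, "ax": 0, "ay": 0, "az": 0, "fingers": 0},
  {"tx": 0.5, "ty": -0.5, "tz": 0, "ax": 0, "ay": 0, "az": 0, "fingers": 0},
  {"tx": 0.8, "ty": -0.8, "tz": 0, "ax": 0, "ay": 0, "az": 0, "fingers": 0},
  {"tx": 1, "ty": -1, "tz": 0, "ax": 0, "ay": 0, "az": 0, "fingers": 0},
  {"tx": 1, "ty": -1, "tz": 0, "ax": 0, "ay": 0, "az": 0, "fingers": 0},
  {"tx": 1, "ty": -1, "tz": 0, "ax": 0, "ay": 0, "az": 0, "fingers": 0},
  {"tx": 1, "ty": -1, "tz": 0, "ax": 0, "ay": 0, "az": 0, "fingers": 0},
  {"tx": 1, "ty": -1, "tz": 0, "ax": 0, "ay": 0, "az": 0, "fingers": 0},
  {"tx": 1, "ty": -1, "tz": 0, "ax": 0, "ay": 0, "az": 0, "fingers": 0},
  {"tx": 1, "ty": -1, "tz": 0, "ax": 0, "ay": 0, "az": 0, "fingers": 0},
  {"tx": 1, "ty": -1, "tz": 0, "ax": 0, "ay": 0, "az": 0, "fingers": 0},
  {"tx": 1, "ty": -1, "tz": 0, "ax": 0, "ay": 0, "az": 0, "fingers": 0},
  {"tx": 1, "ty": -1, "tz": 0, "ax": 0, "ay": 0, "az": 0, "fingers": 0},
  {"tx": 1, "ty": -1, "tz": 0, "ax": 0, "ay": 0, "az": 0, "fingers": 0},
  {"tx": 1, "ty": -1, "tz": 0, "ax": 0, "ay": 0, "az": 0, "fingers": 0},
  {"tx": 1, "ty": -1, "tz": 0, "ax": 0, "ay": 0, "az": 0, "fingers": 0},
  {"tx": 1, "ty": -1, "tz": 0, "ax": 0, "ay": 0, "az": 0, "fingers": 0},
  {"tx": 1, "ty": -1, "tz": 0, "ax": 0, "ay": 0, "az": 0, "fingers": 0},
  {"tx": 1, "ty": -1, "tz": 0, "ax": 0, "ay": 0, "az": 0, "fingers": 0},
])

```text
time_s: 25.08
eef_pos: [522.5, -120.3, 163.2]
orientation: [[0.857, -0.516, 0.0], [-0.516, -0.857, -0.0], [0.0, 0.0, -1.0]]
force: [-3.6, -0.1, -1.4]
opening: 0.155
gripper_force: 55.0
```

```bash
python3 - <<'E'
from h import *
p,q=look('12');P,R,C=state();print(pad('t12'));view(p,q,'v12')
E
```

```text
t 25.0833 tcp [ 522.5 -120.3  163.2] a -31.06 C [ 607.5 -173.6] tilt [7.40531277e-05 1.96456630e-05] F [-3.6 -0.1 -1.4]
plane 99 110.6 110.2 [-0.41  0.41]
rect ((636.6373901367188, -192.05996704101562), (136.51123046875, 65.65495300292969), 53.092044830322266)
press rect ((705.033203125, -149.21517944335938), (88.30084228515625, 99.81646728515625), 14.216300010681152)
press frame -51.94 -0.21 Fn -4.19
[5.46 5.09 5.42]
```

View pics/v12.png

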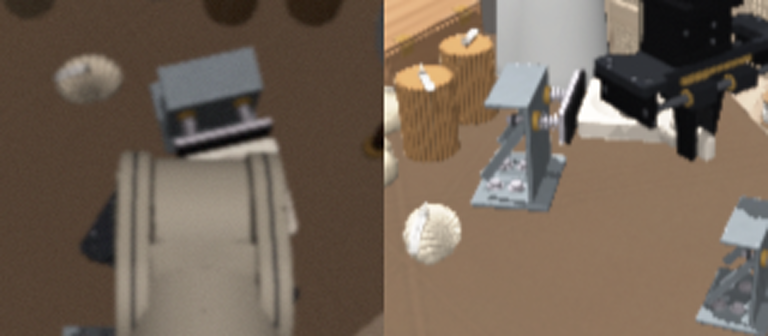

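The dish's second side is square against the pad, which is back about 5.3 mm evenly across its width. The ball is hidden behind the gripper in this view. I'm handing in.

```bash
python3 -c "
from plant import close_job;print(close_job())"
```

```text
the job is handed in; nothing more can be done
None
```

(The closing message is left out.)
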